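# Check the lathe's spindle bearings with the infrared thermometer

### The arm

A 6-joint arm with a two-finger parallel gripper is mounted at the origin on the work surface. World frame = base frame: x ahead of the robot, y to its left, z up, the work surface at z = 0. Lengths are in m, angles in rad, forces in N, time in s.
With the tool pointing down it reaches from about 0.375 to 0.9 m from the base axis. Payload 3.1 kg.
Tool frame: the origin (TCP) lies between the finger pads; the fingertips stand 14 mm ahead of it and the grasp point (between the pads) lies 5 mm behind it (robot.finger_overhang is the distance from the TCP to the fingertips, in m); z points along the fingers, y is the line along which they close (so a half turn about z gives the same grasp; the last joint's range is limited). The gripper opens to 87 mm and grips with 3 to 60 N. Pads are 19 mm wide; open, the fingers measure 117 mm over their backs; the gripper's body (75 mm by 190 mm) begins 51 mm behind the grasp point.
Start: joints at [1.073, 0.527, 1.433, -0, 1.181, -0.178], TCP at [0.196, 0.593, 0.237] pointing down, gripper open.
Joint ranges: [-3.08, 3.08], [-0.75, 2.2], [0.22, 2.44], [-1.43, 4.57], [0, 2.65], [-2.85, 2.85]. Speed limits (rad/s): [2.79, 2.79, 3.14, 3.14, 3.14, 3.14].

### API

Orientations are given as a unit quaternion [x, y, z, w].
In Python, from rig import monitor, cams, workorder, robot gives the robot as it stands.
- The arm moves only by the tool send_rows, never from a script. Its argument "moves" is one flat list of numbers, 7 for each row, row after row: the opening, from 0 (shut) to 1 (fully open), then the shift along the world's x, y, z in cm, then the turn, a rotation vector about the world's x, y, z in rad. A call has 1 to 5 rows; each row is the pose to reach, as a shift and turn from the pose commanded when the call began; what a row does not reach only later rows make up. A row lasts 1/12 s, in which the tool goes at most 41.7 mm and 7.16 degrees, less where a joint would pass 70% of its speed; a pose out of reach is approached as far as the arm can. A call with a gripper value outside its range is refused whole. The fingers move at their own pace and stop on an object; "grip_force" is the grip in N (left out, the last holds). Time passes only in rows, so rows that repeat a pose let the fingers close. It gives the time, the measured TCP pose, the force, the opening and the grip force at its end, in the units of the state.
- monitor.get_obs(): the state, without advancing time (a new reading comes with each control period).
- cams.camera(name): name is "scene" or "top" or "wrist"; returns a dict with "pixels" (480x640x3 uint8, blue, green, red), "range_z" (480x640 float32, m along the optical axis (not along the pixel's ray), 0 where there is no reading), "fovy" (degrees; the focal length in pixels is half the picture's height over the tangent of half this angle, whatever the lens; pixels are square), "cx", "cy" (the principal point, pixels), "rvec" (rotation vector, rad) and "tvec" (3), from world to camera coordinates, as OpenCV has them; the wrist camera has in their place "hand_eye" (4x4, takes a point from camera to tool coordinates, whose origin is the TCP and whose axes are the flange's). Camera axes: x right, y down, z forward; pixel columns grow to the right and rows downward; lengths in m; the calibration is good to about 2 mm. A picture is of the moment at which its call begins: read the wrist's pose just before it.
- workorder.hand_in(): hands the job in; it is judged then, once.
The state is a dict: "time": time; "q": joint angles; "joint_velocities": joint speeds; "joint_torque": joint torques, N m; "position": TCP position; "tool_rot": TCP orientation; "ft_force": force on the tool from outside, world axes, zero at the start; "moment": the same for the moment, N m; "grip_width": finger opening in m; "grip_force": force on a finger pad.
Only numpy, scipy, OpenCV 4.12 (cv2) and the standard library are available. Lean on these libraries where they do the work, as an engineer would, in place of code of your own. Each camera call takes 0.05 s, during which the arm holds its last target. There are 200 camera calls.

### The job

Swing the lathe's yellow belt hood right up, take the infrared thermometer (locked on, so no trigger is needed) out of its holster and point it straight down at the black dot on each spindle bearing, chuck end first and then handwheel end, holding it still for a second and a half over each with the lens 5 to 10 cm above the dot and never letting it touch the lathe. Then set the thermometer gently back in its holster, nose down, without dropping it in, and lower the hood gently until it is fully shut. Leave the other things on the bench where they stand.

Things in the scene. Friction and masses are not known exactly. Their poses are not given: they have to be found in the camera images.
- lathe: green bench-top wood lathe, fixed. Origin on the bench under the headstock's middle; x points from the operator's side to its rear, y along the spindle (165 mm high) to the handwheel at its left end, z up. Headstock: x -65 to 65, y -90 to 90 mm, 163 mm high, 235 mm with the hood shut. Black handwheel: radius 45 mm, y 108 to 138 mm. Motor 110 mm high behind, x 75 to 175 mm
- bowl (a point): middle of the dark wooden bowl (radius 75 mm, 62 mm long, top 240 mm above the bench) held on the spindle by the chuck (radius 45 mm); 191 mm from the headstock's middle towards the lathe's -y. Beyond it the bed (75 mm high, 85 mm wide), tool rest (161 mm high) and tailstock (203 mm high) run on to the lathe's y = -515 mm
- lamp (a point): middle of the black head (72 mm across, 295 to 345 mm above the bench) of the lathe's work lamp, which hangs over the bowl, 215 mm from the headstock's middle towards the lathe's -y. Its gooseneck, up to 360 mm high, rises from the rear of the bed, up to 98 mm behind the spindle and 275 mm towards -y. Fixed, part of the lathe
- hood (a joint): yellow sheet-metal belt hood over the headstock, 130 x 180 x 70 mm, 0.45 kg, hinged along its rear lower edge (parallel to the lathe's y). 0 = shut, grows as its front swings up and back, 1.75 rad = stop. May start ajar up to 0.3. Stiff hinge: it stays where it is left; turning it takes up to 6 N at the handle
- hood_handle (a point): middle of the hood's dark bar handle: 100 mm long along the lathe's y, about 10 mm thick, 35 mm off the hood's front face and 25 mm below its top, with a free gap behind it; moves with the hood on an arc of radius 171 mm about the hinge. Axes are the lathe's when the hood is shut
- hood_hinge (a point): middle of the hood's hinge line, 165 mm above the bench, 65 mm behind the spindle. It turns with the hood
- dot_chuck (a point): centre of the matt black dot, 24 mm across, on the top of the steel spindle bearing nearest the chuck; 195 mm above the bench, facing up, 62 mm to the chuck side of the headstock's middle; hidden until the hood is up. Axes are the lathe's
- dot_wheel (a point): the same on the bearing nearest the handwheel, 62 mm to the other side of the headstock's middle
- holster_floor (a point): centre of the inside floor of the dark steel holster, 10 mm above the bench: an open-topped upright pocket, inside 58 mm (its x) by 52 mm (its y), rim 75 mm above the bench with flared lips to 89 mm, on a 100 x 90 mm base, fixed. The thermometer's handle sticks out above the rim towards the holster's -x
- thermo: orange pistol-shaped infrared thermometer, about 0.22 kg, stored nose down. Origin at the lens, z along the barrel away from the nose: it looks along its own -z. Barrel 137 mm long, 50 (x) by 44 mm (y). Black handle, 32 mm thick, leaves the rear of the barrel to -x, ends 130 mm from its axis, 88 to 147 mm behind the lens. Grip across y on the flat flanks, about 105 mm behind the lens
- thermo_mid (a point): centre of the thermometer's barrel, 70 mm behind the lens along its z; same axes
- thermo_lens (a point): the lens, same place and axes as the thermometer's origin
- finish: amber bottle of finish, 68 mm across, 190 mm tall, black cap; origin under its centre. Bystander
- blank: round wooden bowl blank lying flat, 116 mm across, 55 mm tall; origin under its centre. Bystander
- wax: round flat wax tin with red label, 86 mm across, 45 mm tall; origin under its centre. Bystander

How it is judged:
By the outcome, as a careful person would: the job done as asked, in the order asked, and still so for the second after the job is handed in, with the robot touching nothing.
It also fails if it takes over 72 s, if anything falls off the work surface, if the arm or the gripper's body presses on something with over 40 N, if the wrist force passes 120 N, or if a joint passes its speed limit or range.

## Working session

There is one attempt and no reset: what is moved stays moved. The work goes in short steps, Python scripts to look and compute and a tool call to move; the robot and the scene stay as the last step left them, time stands still between calls to the robot, and variables do not carry over. Pictures are saved under pics/ and viewed, at most 10 in all, crops included, and the job is handed in when it is done.

Besides the shell and the picture viewer there is one more tool, called after ">>>" in YAML: its name, and indented under it one key for each argument. send_rows: Moves the arm, as the interface text tells. Its arguments: {"type":"object","properties":{"moves":{"type":"array","items":{"type":"number"}},"grip_force":{"type":"number"}},"required":["moves"]}

```bash
ls; mkdir -p pics; cat > h.py <<'E'
import numpy as np, cv2
from scipy.spatial.transform import Rotation as R
from rig import monitor, cams, workorder, robot
def load(name):
    o=monitor.get_obs(); c=cams.camera(name)
    f=240/np.tan(np.radians(c["fovy"])/2)
    if "hand_eye" in c:
        T=np.eye(4); T[:3,:3]=R.from_quat(o["tool_rot"]).as_matrix(); T[:3,3]=o["position"]
        T=T@np.array(c["hand_eye"])
    else:
        Rm=cv2.Rodrigues(np.array(c["rvec"],float))[0]; T=np.eye(4); T[:3,:3]=Rm.T; T[:3,3]=-Rm.T@np.array(c["tvec"]).ravel()
    v,u=np.mgrid[:480,:640]
    ray=np.dstack([(u-c["cx"])/f,(v-c["cy"])/f,np.ones((480,640))])
    W=ray*c["range_z"][...,None]@T[:3,:3].T+T[:3,3]
    W[c["range_z"]==0]=np.nan
    return dict(img=c["pixels"],W=W,T=T,f=f,c=c,hsv=cv2.cvtColor(c["pixels"],cv2.COLOR_BGR2HSV))
E
python3 - <<'E'
from h import *
for n in("scene","top"):
    d=load(n); cv2.imwrite(f"pics/{n}0.png",d["img"]); np.savez(f"{n}0.npz",W=d["W"],img=d["img"],T=d["T"],f=d["f"],c=[d["c"]["cx"],d["c"]["cy"]]); print(n,d["T"].round(3).tolist(),d["f"])
o=monitor.get_obs();print(o["time"],o["tool_rot"],o["ft_force"])
E
```

```text
pics
scene [[-0.644, 0.503, -0.576, 1.299], [0.765, 0.408, -0.499, 0.709], [-0.016, -0.762, -0.648, 1.09], [0.0, 0.0, 0.0, 1.0]] 573.7861594557919
top [[-0.018, -0.99, 0.138, 0.363], [-1.0, 0.017, -0.013, 0.02], [0.01, -0.139, -0.99, 1.441], [0.0, 0.0, 0.0, 1.0]] 550.0595579377213
0.1 [ 1.59200439e-01  9.87245813e-01 -9.05885677e-04 -3.23657144e-04] [-0.21817201  0.15264136 -0.12617383]
```

View pics/scene0.png

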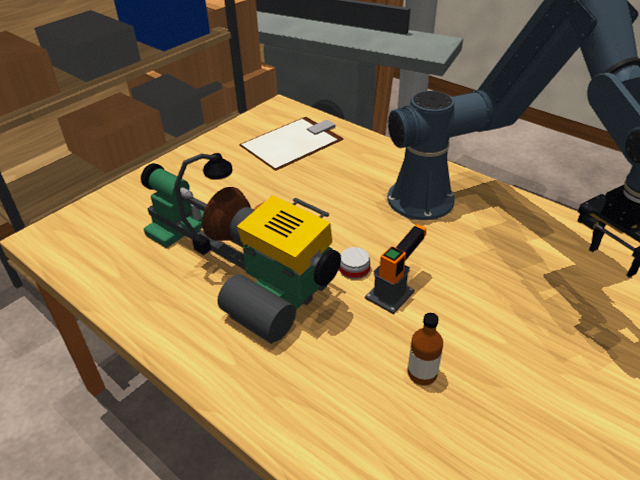

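View pics/top0.png

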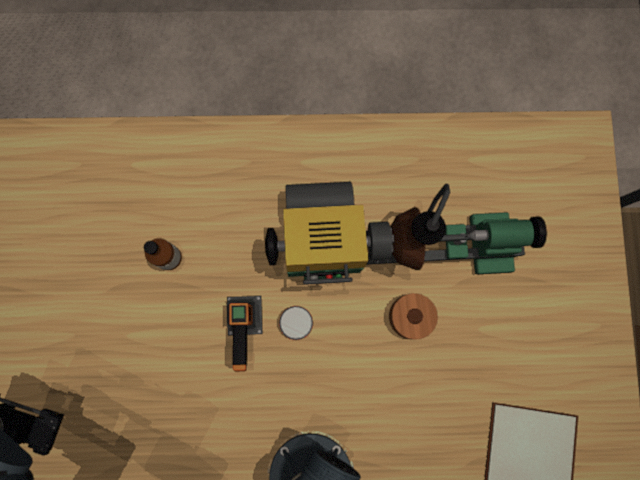

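The scene view shows the lathe with its hood at about (285,235), the thermometer in its holster at (390,270) and the bottle at (425,350). In the top view the hood is at (325,240), the handle bar at (328,280), the holster at (242,315) with the thermometer handle towards −x, and the tin at (297,323). Lathe y runs roughly along world +y.

```bash
python3 - <<'E'
from h import *
print([a for a in dir(robot) if a[0]!='_'])
P={}
for n in("scene","top"):
    z=np.load(f"{n}0.npz"); W=z["W"]; hsv=cv2.cvtColor(z["img"],cv2.COLOR_BGR2HSV)
    y=(hsv[...,0]>20)&(hsv[...,0]<32)&(hsv[...,1]>200)&(hsv[...,2]>90)&(W[...,2]>.14)
    p=W[y]; p=p[np.isfinite(p).all(1)]
    # top plane: ransac
    rng=np.random.default_rng(0);best=None
    for _ in range(300):
        a=p[rng.choice(len(p),3,False)]; nn=np.cross(a[1]-a[0],a[2]-a[0])
        if np.linalg.norm(nn)<1e-5: continue
        nn/=np.linalg.norm(nn); nn*=np.sign(nn[2]); 
        if nn[2]<.8: continue
        k=abs((p-a[0])@nn)<.002
        if best is None or k.sum()>best.sum(): best=k
    q=p[best]; c=q.mean(0); nn=np.linalg.svd(q-c)[2][2]; nn*=np.sign(nn[2])
    r=cv2.minAreaRect(((q[:,:2])*1000).astype(np.float32))
    print(n,len(p),len(q),"n",nn.round(3),"c",c.round(4),"rect",r, "corners",cv2.boxPoints(r).round(0).tolist())
    # handle: dark/any points in front of hood
    g=(W[...,2]>.19)&(W[...,2]<.30)&(W[...,0]<c[0]-.07)&(W[...,0]>c[0]-.16)&(abs(W[...,1]-c[1])<.07)&(hsv[...,2]<90)
    hp=W[g]; print("handle",len(hp),hp.mean(0).round(4),hp.min(0).round(3),hp.max(0).round(3),"yawdir",np.polyfit(hp[:,1],hp[:,0],1).round(4), np.percentile(hp[:,2],[10,50,90]).round(3))
    # thermo orange & dark, holster
    o=(W[...,1]>.1)&(W[...,1]<.3)&(W[...,0]>.2)&(W[...,0]<.48)
    for lo,hi in((.14,.17),(.095,.14),(.06,.092),(.005,.02)):
        m=o&(W[...,2]>lo)&(W[...,2]<hi); h=W[m]
        if len(h)>5:
            rr=cv2.minAreaRect((h[:,:2]*1000).astype(np.float32)); print((lo,hi),len(h),h.min(0).round(3),h.max(0).round(3),np.array(rr[0]).round(1),np.array(rr[1]).round(1),round(rr[2],1))
E
```

```text
['Unreachable', 'finger_overhang']
scene 4069 1859 n [ 0.11  -0.001  0.994] c [ 0.5755 -0.0335  0.2426] rect ((571.0447387695312, -38.067657470703125), (131.35398864746094, 182.70217895507812), 1.7500972747802734) corners [[503.0, 51.0], [508.0, -131.0], [639.0, -127.0], [634.0, 55.0]]
handle 143 [ 0.4721 -0.038   0.2342] [ 0.463 -0.091  0.227] [0.485 0.013 0.242] yawdir [-0.0392  0.4706] [0.231 0.234 0.238]
(0.14, 0.17) 620 [0.27  0.141 0.14 ] [0.432 0.188 0.158] [351.4 163.5] [162.2  46.8] 1.1
(0.095, 0.14) 496 [0.275 0.139 0.095] [0.433 0.187 0.14 ] [354.1 164. ] [ 47.9 158.5] 89.4
(0.06, 0.092) 420 [0.364 0.126 0.06 ] [0.444 0.2   0.092] [405.2 163.4] [77.4 74.2] 6.9
(0.005, 0.02) 762 [0.201 0.1   0.005] [0.48  0.299 0.02 ] [339.6 202. ] [193.6 284.3] 87.3Traceback (most recent call last):
  File "<stdin>", line 11, in <module>
  File "numpy/random/_generator.pyx", line 864, in numpy.random._generator.Generator.choice
ValueError: a must be a positive integer unless no samples are taken
```

```bash
python3 - <<'E'
from h import *
z=np.load("top0.npz"); W=z["W"]; hsv=cv2.cvtColor(z["img"],cv2.COLOR_BGR2HSV)
print("yellow px",hsv[250,330],W[250,330],hsv[220,295],W[220,295])
reg=(abs(W[...,0]-.57)<.2)&(abs(W[...,1]+.04)<.2)
m=reg&(abs(hsv[...,0].astype(int)-25)<6)&(hsv[...,1]>150)&(W[...,2]>.2)
h=W[m]; r=cv2.minAreaRect((h[:,:2]*1000).astype(np.float32)); c=h.mean(0); n=np.linalg.svd(h-c)[2][2]
print(len(h),c.round(4),n.round(3),r,cv2.boxPoints(r).round(0).tolist())
g=(W[...,2]>.19)&(W[...,2]<.30)&(W[...,0]<.492)&(W[...,0]>.42)&(abs(W[...,1]+.04)<.08)&(hsv[...,2]<90)
hp=W[g]; print("handle",len(hp),hp.mean(0).round(4),hp.min(0).round(3),hp.max(0).round(3),np.polyfit(hp[:,1],hp[:,0],1).round(4),np.median(hp[:,2]).round(4))
for n in("top","scene"):
    z=np.load(f"{n}0.npz"); W=z["W"]; hsv=cv2.cvtColor(z["img"],cv2.COLOR_BGR2HSV)
    A=(W[...,1]>.1)&(W[...,1]<.24)
    for nm,m in(("barrel",A&(W[...,2]>.1)&(W[...,0]>.375)&(W[...,0]<.48)),("handle",A&(W[...,2]>.1)&(W[...,0]>.2)&(W[...,0]<.37)),("all",A&(W[...,2]>.1)&(W[...,0]>.2)&(W[...,0]<.48)),("base",A&(W[...,2]>.004)&(W[...,2]<.03)&(W[...,0]>.3)&(W[...,0]<.5)&(hsv[...,1]<90)&(hsv[...,2]<120)),("lips",A&(W[...,2]>.078)&(W[...,2]<.092)&(W[...,0]>.36)&(hsv[...,1]<90))):
        h=W[m]
        if len(h)<5: continue
        r=cv2.minAreaRect((h[:,:2]*1000).astype(np.float32))
        print(n,nm,len(h),h.min(0).round(3),h.max(0).round(3),np.array(r[0]).round(1),np.array(r[1]).round(1),round(r[2],1))
# handwheel
    m=(abs(W[...,0]-.57)<.08)&(W[...,1]>.055)&(W[...,1]<.13)&(W[...,2]>.1)&(W[...,2]<.25)
    h=W[m]; print("wheel",n,len(h),h.min(0).round(3),h.max(0).round(3))
E
```

```text
yellow px [ 22 169 161] [ 0.53557411 -0.04816226  0.24886681] [ 23 164 162] [0.60633294 0.02758523 0.23615945]
4457 [ 0.5679 -0.0382  0.2417] [0.069 0.007 0.998] ((571.7928466796875, -94.13832092285156), (134.79046630859375, 290.63525390625), 2.3234238624572754) [[499.0, 48.0], [510.0, -242.0], [645.0, -237.0], [633.0, 54.0]]
handle 283 [ 0.473  -0.0412  0.2332] [ 0.465 -0.094  0.225] [0.492 0.012 0.242] [-0.0324  0.4717] 0.2333
top barrel 468 [0.375 0.14  0.101] [0.429 0.184 0.155] [402.  162.1] [54.  44.3] 0.1
top handle 622 [0.273 0.146 0.112] [0.368 0.178 0.161] [320.7 161.8] [95.6 31.7] 0.7
top all 1128 [0.273 0.14  0.101] [0.429 0.184 0.161] [351. 162.] [155.9  44.3] 0.1
top base 341 [0.356 0.119 0.004] [0.453 0.209 0.027] [404.9 163.9] [96.9 88.8] 1.2
top lips 230 [0.366 0.127 0.078] [0.444 0.199 0.092] [405.1 163. ] [77.8 71.5] 0.2
wheel top 482 [0.515 0.057 0.158] [0.603 0.098 0.217]
scene barrel 571 [0.376 0.139 0.1  ] [0.433 0.188 0.154] [404.7 164. ] [48.  56.9] 88.1
scene handle 502 [0.27  0.147 0.105] [0.37  0.181 0.158] [320.4 163.7] [33.8 99.5] 88.7
scene all 1079 [0.27  0.139 0.1  ] [0.433 0.188 0.158] [352.1 165.7] [ 48.  162.4] 88.1
scene base 560 [0.352 0.121 0.004] [0.457 0.212 0.03 ] [405.1 165. ] [104.1  89.8] 1.8
scene lips 115 [0.364 0.129 0.079] [0.444 0.2   0.092] [414.3 175. ] [62.  87.3] 42.6
wheel scene 723 [0.513 0.055 0.123] [0.625 0.102 0.223]
```

>>> send_rows:
  moves: [0.3, 1.4, -3.2, 1.6, 0, 0, -0.06, 0.3, 2.8, -6.4, 3.2, 0, 0, -0.12, 0.3, 4.2, -9.6, 4.8, 0, 0, -0.18, 0.3, 5.6, -12.8, 6.4, 0, 0, -0.24, 0.3, 7, -16, 8, 0, 0, -0.3]
  grip_force: 20

```text
time: 0.52
position: [0.2664, 0.4316, 0.3167]
tool_rot: [0.306, 0.952, -0.001, -0.0]
ft_force: [-0.1, -0.2, -0.5]
grip_width: 0.0614
grip_force: 0.0
```

>>> send_rows:
  moves: [0.3, 1.4, -3.2, 0.8, 0, 0, -0.06, 0.3, 2.8, -6.4, 1.6, 0, 0, -0.12, 0.3, 4.2, -9.6, 2.4, 0, 0, -0.18, 0.3, 5.6, -12.8, 3.2, 0, 0, -0.24, 0.3, 7, -16, 4, 0, 0, -0.3]

```text
time: 0.93
position: [0.3364, 0.2716, 0.3567]
tool_rot: [0.445, 0.896, -0.0, -0.0]
ft_force: [1.2, 0.1, 0.1]
grip_width: 0.0302
grip_force: 0.0
```

>>> send_rows:
  moves: [0.3, 1.4, -3.2, 0, 0, 0, -0.06, 0.3, 2.8, -6.4, 0, 0, 0, -0.12, 0.3, 4.2, -9.6, 0, 0, 0, -0.18, 0.3, 5.6, -12.8, 0, 0, 0, -0.24, 0.3, 7, -16, 0, 0, 0, -0.3]

```text
time: 1.35
position: [0.4064, 0.1117, 0.3564]
tool_rot: [0.574, 0.819, -0.0, -0.0]
ft_force: [0.9, -0.1, 0.6]
grip_width: 0.0257
grip_force: 0.0
```

>>> send_rows:
  moves: [0.3, 1.4, -3.2, 0, 0, 0, -0.06, 0.3, 2.8, -6.4, 0, 0, 0, -0.12, 0.3, 4.2, -9.6, 0, 0, 0, -0.18, 0.3, 5.6, -12.8, 0, 0, 0, -0.24, 0.3, 6, -15, 0, 0, 0, -0.32]

```text
time: 1.77
position: [0.4681, -0.0398, 0.3563]
tool_rot: [0.698, 0.716, -0.0, 0.001]
ft_force: [-0.4, 0.3, -0.2]
grip_width: 0.0257
grip_force: 0.0
```

>>> send_rows:
  moves: [0.3, 0, 0, 0, 0, -0.12, 0, 0.3, 0, 0, -0.5, 0.01, -0.24, 0, 0.3, 0, 0, -1, 0.01, -0.36, 0, 0.3, 0, 0, -2, 0.02, -0.48, 0, 0.3, 0, 0, -3, 0.02, -0.6, 0]

```text
time: 2.18
position: [0.4657, -0.0352, 0.3283]
tool_rot: [0.666, 0.689, 0.207, 0.197]
ft_force: [0.1, 1.8, -0.3]
grip_width: 0.0261
grip_force: 0.0
```

```bash
python3 - <<'E'
from h import *
d=load("wrist"); cv2.imwrite("pics/w1.png",d["img"]); W=d["W"]; hsv=d["hsv"]
o=monitor.get_obs(); print(o["q"],o["position"],R.from_quat(o["tool_rot"]).as_matrix().round(3).tolist())
g=(W[...,2]>.2)&(W[...,2]<.26)&(W[...,0]<.488)&(W[...,0]>.44)&(abs(W[...,1]+.04)<.08)&(hsv[...,2]<110)&(hsv[...,1]<120)
hp=W[g]; print(len(hp),np.median(hp,0).round(4),hp.min(0).round(4),hp.max(0).round(4),np.polyfit(hp[:,1],hp[:,0],1).round(3))
E
```

```text
[-0.50477685  0.00365879  2.08793404  0.51892196  0.61625062 -0.90048589] [ 0.46054569 -0.03219437  0.32308963] [[-0.037, 0.841, 0.54], [0.999, 0.025, 0.029], [0.011, 0.54, -0.841]]
2198 [ 0.468  -0.022   0.2339] [ 0.4619 -0.0837  0.2274] [0.4879 0.013  0.237 ] [0.008 0.469]
```

View pics/w1.png

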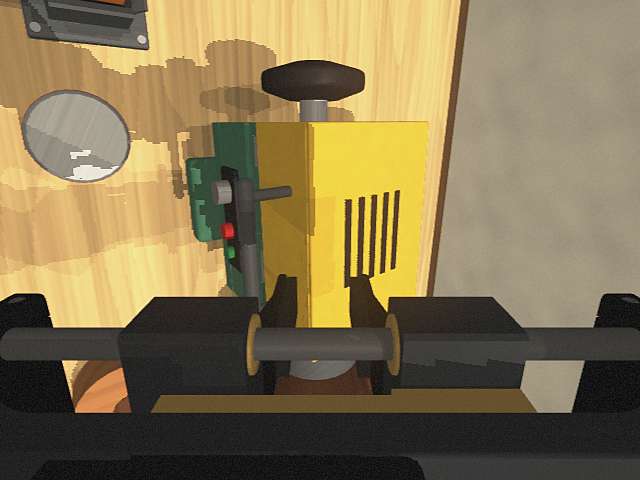

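>>> send_rows:
  moves: [0.3, 0, 0, 0, 0, 0, 0, 0.3, 0, 0, 0, 0, 0, 0]

```text
time: 2.4
position: [0.468, -0.036, 0.3294]
tool_rot: [0.667, 0.69, 0.206, 0.195]
ft_force: [1.3, -0.6, 0.2]
grip_width: 0.0265
grip_force: 0.0
```

```bash
python3 - <<'E'
from h import *
o=monitor.get_obs(); print(np.round(o["q"],3),np.round(o["joint_velocities"],3),o["position"],R.from_quat(o["tool_rot"]).as_matrix().round(3).tolist())
E
```

```text
[-0.501  0.006  2.065  0.502  0.626 -0.879] [ 0.013  0.005 -0.063  0.006 -0.01  -0.016] [ 0.46800645 -0.03596593  0.32942622] [[-0.036, 0.839, 0.543], [0.999, 0.027, 0.024], [0.006, 0.543, -0.839]]
```

>>> send_rows:
  moves: [0.25, -1, -0.1, -2, 0, 0, 0, 0.25, -2, -0.3, -4, 0, 0, 0, 0.25, -2.6, -0.4, -5.7, 0, 0, 0, 0.25, -2.6, -0.4, -5.7, 0, 0, 0]

```text
time: 2.73
position: [0.4413, -0.039, 0.2702]
tool_rot: [0.667, 0.69, 0.206, 0.192]
ft_force: [0.0, -0.2, 0.2]
grip_width: 0.0222
grip_force: 0.0
```

```bash
python3 - <<'E'
from h import *
d=load("wrist"); cv2.imwrite("pics/w2.png",d["img"]); W=d["W"]; hsv=d["hsv"]
o=monitor.get_obs(); print(np.round(o["q"],3),o["position"],R.from_quat(o["tool_rot"]).as_matrix().round(3).tolist(),o["ft_force"])
g=(W[...,2]>.2)&(W[...,2]<.26)&(W[...,0]<.49)&(W[...,0]>.44)&(abs(W[...,1]+.04)<.08)&(hsv[...,2]<110)&(hsv[...,1]<120)
hp=W[g]; print(len(hp),np.median(hp,0).round(4),hp.min(0).round(4),hp.max(0).round(4))
E
```

```text
[-0.56   0.08   2.211  0.743  0.477 -1.199] [ 0.442564   -0.03963107  0.2716677 ] [[-0.037, 0.839, 0.542], [0.999, 0.027, 0.026], [0.008, 0.543, -0.84]] [-0.09251727 -0.61466132 -0.00357309]
3003 [ 0.4669 -0.0243  0.2337] [ 0.4617 -0.0827  0.2261] [0.49   0.0131 0.2367]
```

View pics/w2.png

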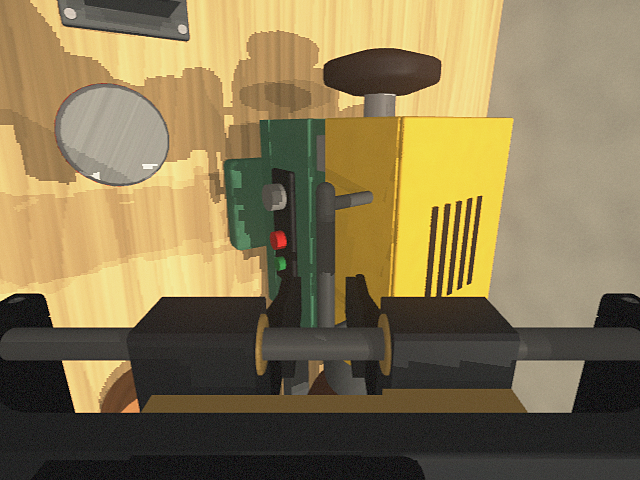

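The wrist view shows the bar at column 325 centred between the fingers (290 and 360), round and clear of the hood face.

>>> send_rows:
  moves: [0.25, 0.9, 0, -1.4, 0, 0, 0, 0.25, 1.8, 0, -2.8, 0, 0, 0, 0.25, 2.7, 0.1, -4.1, 0, 0, 0, 0.25, 2.7, 0.1, -4.1, 0, 0, 0]

```text
time: 3.12
position: [0.472, -0.039, 0.231]
tool_rot: [0.666, 0.69, 0.207, 0.195]
ft_force: [0.4, -0.1, 0.5]
grip_width: 0.0218
grip_force: 0.0
```

>>> send_rows:
  moves: [0, 0, 0, 0, 0, 0, 0, 0, 0, 0, 0, 0, 0, 0, 0, 0, 0, 0, 0, 0, 0, 0, 0, 0, 0, 0, 0, 0, 0, 0, 0, 0, 0, 0, 0]
  grip_force: 20

```text
time: 3.53
position: [0.4684, -0.0384, 0.2314]
tool_rot: [0.666, 0.69, 0.206, 0.195]
ft_force: [-1.1, -0.3, 1.4]
grip_width: 0.0103
grip_force: 20.0
```

```bash
cat > arc.py <<'E'
import numpy as np,sys
# arc rows of 5 from hood angle a with step s: shifts in cm (x lathe ~ world x with yaw psi)
psi=.033; a=float(sys.argv[1]); s=float(sys.argv[2]); n=int(sys.argv[3])
P=lambda d:17.1*np.array([-np.cos(.266+d)*np.cos(psi),-np.cos(.266+d)*np.sin(psi),np.sin(.266+d)])
for k in range(n):
    print(round(a+5*k*s,3),np.array([P(a+5*k*s+(i+1)*s)-P(a+5*k*s) for i in range(5)]).round(2).tolist())
E
python3 arc.py .11 .05 7
```

```text
0.11 [[0.33, 0.01, 0.79], [0.71, 0.02, 1.56], [1.12, 0.04, 2.31], [1.56, 0.05, 3.03], [2.05, 0.07, 3.74]]
0.36 [[0.52, 0.02, 0.68], [1.07, 0.04, 1.33], [1.65, 0.05, 1.96], [2.27, 0.07, 2.55], [2.91, 0.1, 3.12]]
0.61 [[0.67, 0.02, 0.53], [1.37, 0.05, 1.03], [2.08, 0.07, 1.49], [2.83, 0.09, 1.91], [3.59, 0.12, 2.3]]
0.86 [[0.78, 0.03, 0.35], [1.58, 0.05, 0.66], [2.39, 0.08, 0.93], [3.21, 0.11, 1.15], [4.05, 0.13, 1.34]]
1.11 [[0.84, 0.03, 0.14], [1.69, 0.06, 0.25], [2.54, 0.08, 0.31], [3.4, 0.11, 0.32], [4.25, 0.14, 0.3]]
1.36 [[0.85, 0.03, -0.07], [1.7, 0.06, -0.18], [2.54, 0.08, -0.33], [3.37, 0.11, -0.53], [4.19, 0.14, -0.76]]
1.61 [[0.81, 0.03, -0.28], [1.6, 0.05, -0.59], [2.38, 0.08, -0.95], [3.14, 0.1, -1.35], [3.87, 0.13, -1.78]]
```

>>> send_rows:
  moves: [0, 0.33, 0, 0.79, 0, 0, 0, 0, 0.71, 0, 1.56, 0, 0, 0, 0, 1.12, 0, 2.31, 0, 0, 0, 0, 1.56, 0, 3.03, 0, 0, 0, 0, 2.05, 0, 3.74, 0, 0, 0]

```text
time: 3.95
position: [0.4871, -0.0377, 0.2674]
tool_rot: [0.666, 0.69, 0.205, 0.193]
ft_force: [-1.6, -1.9, -5.5]
grip_width: 0.0103
grip_force: 20.0
```

>>> send_rows:
  moves: [0, 0.52, 0, 0.68, 0, 0, 0, 0, 1.07, 0, 1.33, 0, 0, 0, 0, 1.65, 0, 1.96, 0, 0, 0, 0, 2.27, 0.1, 2.55, 0, 0, 0, 0, 2.91, 0.1, 3.12, 0, 0, 0]

```text
time: 4.37
position: [0.5154, -0.0366, 0.2984]
tool_rot: [0.666, 0.691, 0.205, 0.193]
ft_force: [-7.4, -2.2, 0.3]
grip_width: 0.01
grip_force: 20.0
```

>>> send_rows:
  moves: [0, 0.67, 0, 0.53, 0, 0, 0, 0, 1.37, 0, 1.03, 0, 0, 0, 0, 2.08, 0.1, 1.49, 0, 0, 0, 0, 2.83, 0.1, 1.91, 0, 0, 0, 0, 3.59, 0.1, 2.3, 0, 0, 0]

```text
time: 4.78
position: [0.5516, -0.0354, 0.3214]
tool_rot: [0.666, 0.691, 0.205, 0.192]
ft_force: [-5.6, -0.1, 0.5]
grip_width: 0.0104
grip_force: 20.0
```

>>> send_rows:
  moves: [0, 0.78, 0, 0.35, 0, 0, 0, 0, 1.58, 0, 0.66, 0, 0, 0, 0, 2.39, 0.1, 0.93, 0, 0, 0, 0, 3.21, 0.1, 1.15, 0, 0, 0, 0, 4.05, 0.1, 1.34, 0, 0, 0]

```text
time: 5.2
position: [0.5942, -0.0343, 0.3355]
tool_rot: [0.666, 0.69, 0.206, 0.193]
ft_force: [-3.2, 4.4, 0.0]
grip_width: 0.0101
grip_force: 20.0
```

>>> send_rows:
  moves: [0, 0.84, 0, 0.14, 0, 0, 0, 0, 1.69, 0, 0.25, 0, 0, 0, 0, 2.54, 0.1, 0.31, 0, 0, 0, 0, 3.4, 0.1, 0.32, 0, 0, 0, 0, 4.25, 0.1, 0.3, 0, 0, 0]

```text
time: 5.62
position: [0.6374, -0.0333, 0.3384]
tool_rot: [0.666, 0.69, 0.207, 0.194]
ft_force: [-4.0, 5.2, 0.3]
grip_width: 0.0105
grip_force: 20.0
```

>>> send_rows:
  moves: [0, 0.85, 0, -0.07, 0, 0, 0, 0, 1.7, 0, -0.18, 0, 0, 0, 0, 2.54, 0.1, -0.33, 0, 0, 0, 0, 3.37, 0.1, -0.53, 0, 0, 0, 0, 4.19, 0.1, -0.76, 0, 0, 0]

```text
time: 6.03
position: [0.6794, -0.0324, 0.3307]
tool_rot: [0.666, 0.69, 0.207, 0.194]
ft_force: [-1.9, 5.3, -0.4]
grip_width: 0.0105
grip_force: 20.0
```

>>> send_rows:
  moves: [0, 0.81, 0, -0.28, 0, 0, 0, 0, 1.6, 0, -0.59, 0, 0, 0, 0, 2.38, 0, -0.95, 0, 0, 0, 0, 2.7, 0, -1.1, 0, 0, 0, 0, 2.7, 0, -1.1, 0, 0, 0]

```text
time: 6.45
position: [0.7023, -0.0327, 0.3182]
tool_rot: [0.666, 0.691, 0.204, 0.191]
ft_force: [-17.3, 1.7, 5.3]
grip_width: 0.0099
grip_force: 20.0
```

>>> send_rows:
  moves: [0.3, 0, 0, 0, 0, 0, 0, 0.3, 0, 0, 0, 0, 0, 0, 0.3, 0, 0, 0, 0, 0, 0, 0.3, -1.5, 0, 2.4, 0, 0, 0, 0.3, -3.3, 0, 5.2, 0, 0, 0]

```text
time: 6.87
position: [0.6741, -0.0344, 0.3708]
tool_rot: [0.667, 0.689, 0.206, 0.195]
ft_force: [-0.2, -0.7, 0.8]
grip_width: 0.0254
grip_force: 0.0
```

>>> send_rows:
  moves: [0.3, -1, 0, 1, 0, 0.115, 0, 0.3, -2, 0, 2, 0, 0.23, 0, 0.3, -3, 0, 3, 0, 0.345, 0, 0.3, -4, 0, 4, 0, 0.46, 0, 0.3, -5, 0, 5, 0, 0.574, 0]

```text
time: 7.28
position: [0.6247, -0.0343, 0.4252]
tool_rot: [0.698, 0.716, 0.009, -0.006]
ft_force: [0.6, 0.6, -0.7]
grip_width: 0.0259
grip_force: 0.0
```

>>> send_rows:
  moves: [0.8, -1.4, 1.3, -1, 0, 0, 0.1, 0.8, -2.8, 2.6, -2, 0, 0, 0.2, 0.8, -4.2, 3.9, -3, 0, 0, 0.3, 0.8, -5.6, 5.2, -4, 0, 0, 0.4, 0.8, -7.2, 6.5, -5, 0, 0, 0.5]

```text
time: 7.7
position: [0.5531, 0.0315, 0.3724]
tool_rot: [0.497, 0.868, 0.008, -0.007]
ft_force: [-0.1, 0.3, -0.8]
grip_width: 0.0518
grip_force: 0.0
```

```bash
python3 - <<'E'
from h import *
o=monitor.get_obs(); print(np.round(o["q"],3),o["position"],R.from_quat(o["tool_rot"]).as_matrix().round(3).tolist(),o["ft_force"])
d=load("top"); cv2.imwrite("pics/t2.png",d["img"]); cv2.imwrite("pics/t2c.png",cv2.resize(d["img"][150:330,200:460],None,fx=3,fy=3,interpolation=cv2.INTER_CUBIC))
E
```

```text
[-0.156  0.3    1.423  0.02   1.427 -0.69 ] [0.55306673 0.0314657  0.3724035 ] [[-0.507, 0.862, -0.005], [0.862, 0.507, 0.021], [0.021, 0.007, -1.0]] [-0.11354585  0.30680394 -0.81630119]
```

View pics/t2c.png

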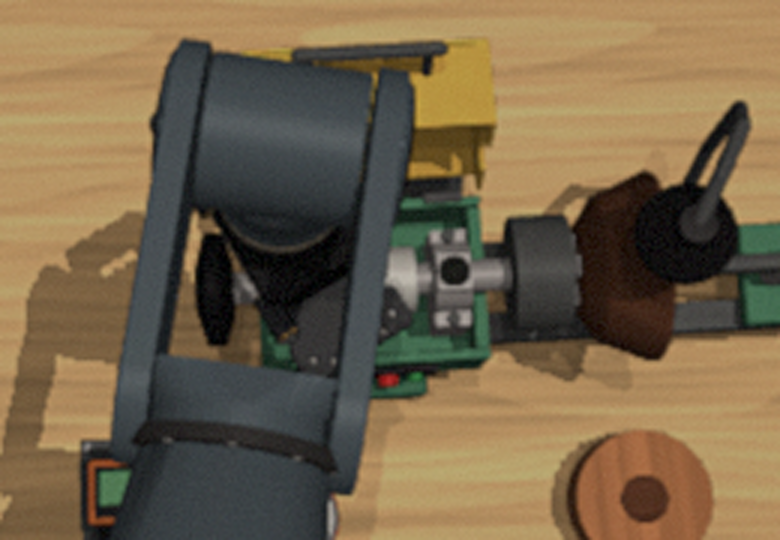

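The crop of the top view shows the hood fully up, its bar at the rear near (370,50), and the chuck-side dot at crop (455,270), which is full-image pixel (351.7,240).

>>> send_rows:
  moves: [0.8, -1.5, 1.3, -1.2, 0, 0, 0.105, 0.8, -3, 2.6, -2.4, 0, 0, 0.21, 0.8, -4.5, 3.9, -3.6, 0, 0, 0.315, 0.8, -6, 5.2, -4.8, 0, 0, 0.42, 0.8, -7.4, 6.6, -6, -0.02, -0.005, 0.525]

```text
time: 8.17
position: [0.4793, 0.0972, 0.3125]
tool_rot: [0.255, 0.967, -0.003, -0.001]
ft_force: [-0.2, 0.9, 0.3]
grip_width: 0.0693
grip_force: 0.0
```

>>> send_rows:
  moves: [0.8, -1.5, 1.3, -1.2, 0, 0, 0.105, 0.8, -3, 2.6, -2.4, 0, 0, 0.21, 0.8, -4.5, 3.9, -3.6, 0, 0, 0.315, 0.8, -6, 5.2, -4.8, 0, 0, 0.42, 0.8, -7.4, 6.6, -6, 0, 0, 0.525]

```text
time: 8.58
position: [0.4052, 0.1644, 0.2524]
tool_rot: [-0.005, 1.0, -0.004, -0.0]
ft_force: [0.0, 0.1, -0.7]
grip_width: 0.07
grip_force: 0.0
```

```bash
python3 - <<'E'
from h import *
for n in("wrist","top"):
    if n=="wrist":
        o=monitor.get_obs(); print(o["time"],np.round(o["q"],3),o["position"],R.from_quat(o["tool_rot"]).as_matrix().round(3).tolist())
    d=load(n); W=d["W"]; cv2.imwrite(f"pics/{n}3.png",d["img"]); hsv=d["hsv"]
    o_=((hsv[...,0]<14)&(hsv[...,1]>170)&(hsv[...,2]>70))
    A=(abs(W[...,1]-.163)<.05)&(W[...,2]<.17)
    for nm,m in(("orange top",A&o_&(W[...,2]>.135)&(W[...,0]>.37)&(W[...,0]<.45)),("all>.1",A&(W[...,2]>.1)&(W[...,0]>.25)&(W[...,0]<.45)),("lips",A&(W[...,2]>.08)&(W[...,2]<.095)&(W[...,0]>.36)&(W[...,0]<.45)&(hsv[...,1]<100))):
        h=W[m]
        if len(h)>5:
            r=cv2.minAreaRect((h[:,:2]*1000).astype(np.float32)); print(n,nm,len(h),h.min(0).round(4),h.max(0).round(4),np.round(r[0],1),np.round(r[1],1),round(r[2],2))
# dots via top rays onto z=.195
c=d["c"]; g=cv2.cvtColor(d["img"],cv2.COLOR_BGR2GRAY)
m=((g<45)&(abs(W[...,2]-.195)<.012)&(abs(W[...,0]-.563)<.04)).astype(np.uint8)
k,l,st,ce=cv2.connectedComponentsWithStats(m)
for i in range(1,k):
    if st[i,4]>15:
        ray=np.array([(ce[i,0]-c["cx"])/d["f"],(ce[i,1]-c["cy"])/d["f"],1]); r=d["T"][:3,:3]@ray; t=(.195-d["T"][2,3])/r[2]; print("dot?",st[i],(d["T"][:3,3]+t*r).round(4))
E
```

```text
8.5833 [ 0.134  0.253  1.859 -0.01   1.032 -1.441] [0.40517827 0.16435543 0.25244568] [[-1.0, -0.01, -0.001], [-0.01, 1.0, -0.009], [0.001, -0.009, -1.0]]
wrist orange top 1314 [0.3784 0.1417 0.1352] [0.4279 0.186  0.1489] [403.1 163.8] [49.7 44. ] 1.28
wrist all>.1 11129 [0.2743 0.1405 0.1008] [0.4279 0.1862 0.156 ] [351.1 162.9] [153.6  45.4] 0.46
wrist lips 1351 [0.3641 0.1272 0.08  ] [0.4424 0.2    0.0922] [403.7 163.5] [78.1 71.8] 1.41
top all>.1 12 [0.2999 0.1756 0.1457] [0.3247 0.1766 0.1537] [312.3 176.3] [24.7  0.7] 1.84
dot? [535 221  11  25 203] [ 0.5776 -0.5389  0.195 ]
dot? [392 223  16  35 188] [ 0.5584 -0.2063  0.195 ]
dot? [370 225   5  32  40] [ 0.5638 -0.1469  0.195 ]
dot? [488 224   3  17  19] [ 0.5789 -0.4204  0.195 ]
dot? [265 228  14  33 252] [0.5576 0.0829 0.195 ]
dot? [322 230   5  25  76] [ 0.5634 -0.0385  0.195 ]
dot? [347 236   9   9  66] [ 0.566 -0.1    0.195]
dot? [293 239   9   9  65] [0.561  0.0241 0.195 ]
dot? [144 241  14  13 136] [0.5575 0.3587 0.195 ]
```

View pics/wrist3.png

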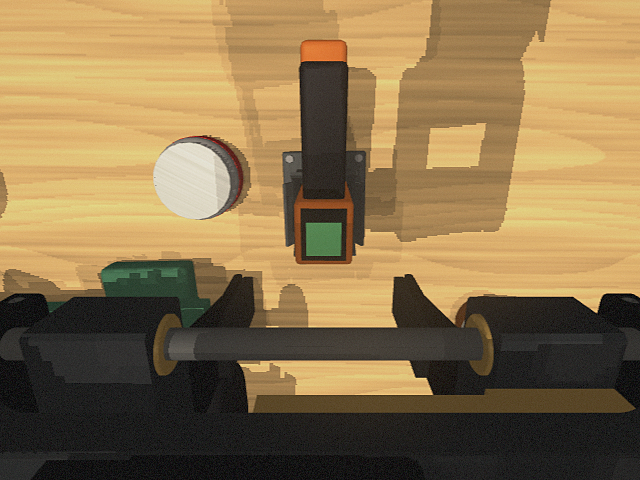

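>>> send_rows:
  moves: [0.8, -0.1, 0, -3, 0.009, 0, 0.01, 0.8, -0.2, 0, -6, 0.009, 0, 0.01, 0.8, -0.2, 0, -9, 0.009, 0, 0.01, 0.8, -0.2, -0.1, -12, 0.009, 0, 0.01, 0.8, -0.2, -0.1, -14, 0.009, 0, 0.01]

```text
time: 9.1
position: [0.4042, 0.1622, 0.1107]
tool_rot: [-0.006, 1.0, -0.0, -0.001]
ft_force: [-0.4, 0.1, 0.1]
grip_width: 0.0696
grip_force: 0.0
```

>>> send_rows:
  moves: [0.8, 0, 0, 0, 0, 0, 0, 0.45, 0, 0, 0, 0, 0, 0, 0.45, 0, 0, 0, 0, 0, 0, 0.45, 0, 0, 0, 0, 0, 0, 0.45, 0, 0, 0, 0, 0, 0]
  grip_force: 40

```text
time: 9.52
position: [0.4022, 0.1629, 0.1134]
tool_rot: [-0.008, 1.0, 0.0, -0.002]
ft_force: [0.4, 0.7, 0.2]
grip_width: 0.0506
grip_force: 0.0
```

>>> send_rows:
  moves: [0.3, 0, 0, 0, 0, 0, 0, 0.3, 0, 0, 0, 0, 0, 0, 0.3, 0, 0, 0, 0, 0, 0, 0.3, 0, 0, 0, 0, 0, 0, 0.3, 0, 0, 0, 0, 0, 0]

```text
time: 9.93
position: [0.4016, 0.1629, 0.1131]
tool_rot: [-0.008, 1.0, -0.0, -0.002]
ft_force: [0.2, -0.4, 7.7]
grip_width: 0.0436
grip_force: 39.9
```

>>> send_rows:
  moves: [0.3, 0, 0, 0.5, 0, 0, 0, 0.3, 0, 0, 1, 0, 0, 0, 0.3, 0, 0, 2, 0, 0, 0, 0.3, 0, 0, 3, 0, 0, 0, 0.3, 0, 0, 4, 0, 0, 0]

```text
time: 10.35
position: [0.4001, 0.1627, 0.1526]
tool_rot: [-0.008, 1.0, -0.0, -0.004]
ft_force: [0.2, 0.4, -1.1]
grip_width: 0.0439
grip_force: 39.9
```

>>> send_rows:
  moves: [0.3, 0, 0, 2.5, 0, 0, 0, 0.3, 0, 0, 5, 0, 0, 0, 0.3, 0, 0, 8, 0, 0, 0, 0.3, 0, 0, 11, 0, 0, 0, 0.3, 0, 0, 14, 0, 0, 0]

```text
time: 10.77
position: [0.3995, 0.1627, 0.2935]
tool_rot: [-0.008, 1.0, -0.0, -0.004]
ft_force: [1.3, 0.5, -2.7]
grip_width: 0.0439
grip_force: 39.9
```

>>> send_rows:
  moves: [0.3, 0, 0, 2, 0, 0, 0, 0.3, 0, 0, 4, 0, 0, 0, 0.3, 0, 0, 6, 0, 0, 0, 0.3, 0, 0, 8, 0, 0, 0, 0.3, 0, 0, 8, 0, 0, 0]

```text
time: 11.18
position: [0.4021, 0.1631, 0.3758]
tool_rot: [-0.008, 1.0, 0.0, 0.0]
ft_force: [0.7, -0.2, -1.3]
grip_width: 0.0438
grip_force: 39.9
```

```bash
python3 - <<'E'
from h import *
o=monitor.get_obs(); M=R.from_quat(o["tool_rot"]).as_matrix(); print(o["time"],o["position"],M.round(3).tolist(),o["ft_force"],o["moment"])
d=load("scene"); W=d["W"]; hsv=d["hsv"]; cv2.imwrite("pics/s4.png",d["img"])
p=np.array(o["position"])
m=(hsv[...,0]<14)&(hsv[...,1]>170)&(hsv[...,2]>60)&(np.linalg.norm(W[...,:2]-p[:2],axis=2)<.06)&(W[...,2]>.15)
h=W[m]; print(len(h),h.min(0).round(4),h.max(0).round(4))
for lo in np.arange(h[:,2].min(),h[:,2].max(),.02):
    s=h[(h[:,2]>lo)&(h[:,2]<lo+.02)]
    if len(s)>5: print(lo.round(3),s.min(0).round(4),s.max(0).round(4),len(s))
v,u=np.where(m); x0,y0=max(u.min()-60,0),max(v.min()-60,0)
cv2.imwrite("pics/s4c.png",cv2.resize(d["img"][y0:v.max()+60,x0:u.max()+60],None,fx=3,fy=3,interpolation=cv2.INTER_CUBIC)[:600,:800])
E
```

```text
11.1833 [0.40209512 0.16307597 0.37576899] [[-1.0, -0.017, 0.0], [-0.017, 1.0, 0.001], [-0.0, 0.001, -1.0]] [ 0.65573456 -0.21378206 -1.30428327] [ 0.06644125 -0.06614541 -0.03043254]
1011 [0.38   0.1416 0.2867] [0.4338 0.1872 0.4126]
0.287 [0.38   0.1433 0.2876] [0.4326 0.1867 0.3066] 121
0.307 [0.3824 0.1436 0.3069] [0.4329 0.1867 0.3267] 177
0.327 [0.3801 0.1416 0.3267] [0.4338 0.1868 0.3467] 181
0.347 [0.383  0.1442 0.3468] [0.4328 0.1863 0.3666] 164
0.367 [0.4157 0.143  0.3669] [0.4321 0.1872 0.3866] 142
0.387 [0.4079 0.1424 0.3869] [0.4325 0.1868 0.4064] 155
0.407 [0.3894 0.1418 0.4067] [0.4313 0.1865 0.4126] 70
```

View pics/s4c.png

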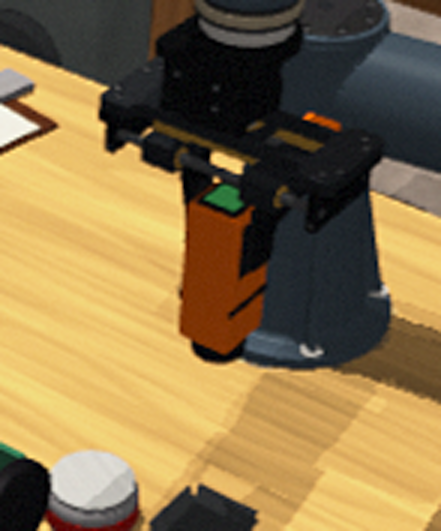

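The thermometer hangs vertically in the grip, with its flank at x = 0.4325 both low and high and the lens 103 mm below the TCP. Next I carry it to the chuck dot.

>>> send_rows:
  moves: [0.3, 0.8, -1.3, 0, 0, 0, 0, 0.3, 2, -3.2, 0, 0, 0, 0, 0.3, 3.4, -5.4, 0, 0, 0, 0, 0.3, 4.8, -7.7, 0, 0, 0, 0, 0.3, 6.2, -10, 0, 0, 0, 0]

```text
time: 11.65
position: [0.4617, 0.062, 0.3702]
tool_rot: [-0.009, 1.0, 0.0, -0.006]
ft_force: [0.2, 0.7, -2.2]
grip_width: 0.0436
grip_force: 39.9
```

>>> send_rows:
  moves: [0.3, 1.4, -2.3, 0, 0, 0, 0, 0.3, 2.8, -4.6, 0, 0, 0, 0, 0.3, 4.2, -6.9, 0, 0, 0, 0, 0.3, 5.6, -9.2, 0, 0, 0, 0, 0.3, 7, -11.5, 0, 0, 0, 0]

```text
time: 12.07
position: [0.5319, -0.0531, 0.3698]
tool_rot: [-0.008, 1.0, 0.001, -0.006]
ft_force: [0.7, 1.2, -2.6]
grip_width: 0.0439
grip_force: 39.9
```

>>> send_rows:
  moves: [0.3, 1.2, -1.9, 0, 0, 0, 0, 0.3, 2.1, -3.4, 0, 0, 0, 0, 0.3, 2.7, -4.4, 0, 0, 0, 0, 0.3, 3, -4.8, 0, 0, 0, 0, 0.3, 3, -4.8, 0, 0, 0, 0]

```text
time: 12.48
position: [0.5624, -0.1006, 0.3706]
tool_rot: [-0.008, 1.0, 0.0, -0.005]
ft_force: [0.4, -0.9, -1.5]
grip_width: 0.0436
grip_force: 39.9
```

>>> send_rows:
  moves: [0.3, 0, 0, 0, 0, 0, 0, 0.3, 0, 0, 0, 0, 0, 0]

```text
time: 12.65
position: [0.5619, -0.0991, 0.3718]
tool_rot: [-0.009, 1.0, 0.0, -0.004]
ft_force: [-0.1, 0.4, -1.7]
grip_width: 0.0439
grip_force: 39.9
```

```bash
cat > chk.py <<'E'
from h import *
o=monitor.get_obs(); M=R.from_quat(o["tool_rot"]).as_matrix(); print(o["time"],o["position"],M.round(3).tolist(),np.round(o["joint_velocities"],3))
p=np.array(o["position"]); d=load("scene"); W=d["W"]; hsv=d["hsv"]
m=(hsv[...,0]<14)&(hsv[...,1]>170)&(hsv[...,2]>60)&(np.linalg.norm(W[...,:2]-p[:2],axis=2)<.06)&(W[...,2]>p[2]-.1)
h=W[m]; print(len(h),h.min(0).round(4),h.max(0).round(4))
E
python3 chk.py
```

```text
12.65 [ 0.5618939  -0.09906996  0.37178604] [[-1.0, -0.017, -0.009], [-0.017, 1.0, 0.0], [0.009, 0.001, -1.0]] [ 0.006 -0.007 -0.005 -0.001 -0.001 -0.001]
921 [ 0.5362 -0.1387  0.2722] [ 0.5922 -0.0722  0.4118]
```

>>> send_rows:
  moves: [0.3, 0.2, -0.1, 0, 0, -0.008, 0, 0.3, 0.2, -0.1, 0, 0, -0.008, 0, 0.3, 0.2, -0.1, 0, 0, -0.008, 0, 0.3, 0.2, -0.1, 0, 0, -0.008, 0, 0.3, 0.2, -0.1, 0, 0, -0.008, 0]

```text
time: 13.12
position: [0.5646, -0.1011, 0.3722]
tool_rot: [-0.008, 1.0, -0.0, 0.0]
ft_force: [-0.1, -0.9, -2.2]
grip_width: 0.0436
grip_force: 39.9
```

>>> send_rows:
  moves: [0.3, 0, 0, 0, 0, 0, 0, 0.3, 0, 0, 0, 0, 0, 0, 0.3, 0, 0, 0, 0, 0, 0, 0.3, 0, 0, 0, 0, 0, 0, 0.3, 0, 0, 0, 0, 0, 0]

```text
time: 13.53
position: [0.5646, -0.1012, 0.372]
tool_rot: [-0.008, 1.0, -0.0, 0.0]
ft_force: [-0.3, 0.0, -1.0]
grip_width: 0.0439
grip_force: 39.9
```

>>> send_rows:
  moves: [0.3, 0, 0, 0, 0, 0, 0, 0.3, 0, 0, 0, 0, 0, 0, 0.3, 0, 0, 0, 0, 0, 0, 0.3, 0, 0, 0, 0, 0, 0, 0.3, 0, 0, 0, 0, 0, 0]

```text
time: 13.95
position: [0.5646, -0.1012, 0.372]
tool_rot: [-0.008, 1.0, -0.0, 0.0]
ft_force: [-0.2, 0.5, -1.6]
grip_width: 0.0439
grip_force: 39.9
```

>>> send_rows:
  moves: [0.3, 0, 0, 0, 0, 0, 0, 0.3, 0, 0, 0, 0, 0, 0, 0.3, 0, 0, 0, 0, 0, 0, 0.3, 0, 0, 0, 0, 0, 0, 0.3, 0, 0, 0, 0, 0, 0]

```text
time: 14.37
position: [0.5646, -0.1012, 0.3721]
tool_rot: [-0.008, 1.0, -0.0, 0.0]
ft_force: [-0.9, -0.1, -3.2]
grip_width: 0.0439
grip_force: 39.9
```

>>> send_rows:
  moves: [0.3, 0, 0, 0, 0, 0, 0, 0.3, 0, 0, 0, 0, 0, 0, 0.3, 0, 0, 0, 0, 0, 0, 0.3, 0, 0, 0, 0, 0, 0, 0.3, 0, 0, 0, 0, 0, 0]

```text
time: 14.78
position: [0.5646, -0.1012, 0.372]
tool_rot: [-0.008, 1.0, -0.0, 0.0]
ft_force: [0.4, -0.5, -1.5]
grip_width: 0.044
grip_force: 39.9
```

>>> send_rows:
  moves: [0.3, 0, 0, 0, 0, 0, 0, 0.3, 0, 0, 0, 0, 0, 0, 0.3, 0, 0, 0, 0, 0, 0, 0.3, 0, 0, 0, 0, 0, 0, 0.3, 0, 0, 0, 0, 0, 0]

```text
time: 15.2
position: [0.5646, -0.1012, 0.3721]
tool_rot: [-0.008, 1.0, -0.0, 0.0]
ft_force: [-0.2, 0.5, -2.5]
grip_width: 0.044
grip_force: 39.9
```

```bash
python3 chk.py; python3 - <<'E'
from h import *
d=load("top"); cv2.imwrite("pics/t5.png",d["img"]); 
E
```

```text
15.2 [ 0.56464036 -0.10122759  0.3720525 ] [[-1.0, -0.016, 0.0], [-0.016, 1.0, -0.0], [-0.0, -0.0, -1.0]] [ 0.     0.001 -0.001  0.001 -0.002  0.001]
920 [ 0.5408 -0.1383  0.2727] [ 0.5945 -0.0754  0.4197]
```

>>> send_rows:
  moves: [0.3, -0.1, 1.5, 0, 0, 0, 0, 0.3, -0.2, 4, 0, 0, 0, 0, 0.3, -0.3, 6.5, 0, 0, 0, 0, 0.3, -0.4, 9, 0, 0, 0, 0, 0.3, -0.5, 11, 0, 0, 0, 0]

```text
time: 15.72
position: [0.559, 0.0114, 0.3721]
tool_rot: [-0.009, 1.0, 0.001, 0.0]
ft_force: [-0.6, -0.4, -0.7]
grip_width: 0.0436
grip_force: 39.9
```

>>> send_rows:
  moves: [0.3, 0, 1, 0, 0, 0, 0, 0.3, 0, 1.5, 0, 0, 0, 0, 0.3, 0, 1.5, 0, 0, 0, 0, 0.3, 0, 1.5, 0, 0, 0, 0, 0.3, 0, 1.5, 0, 0, 0, 0]

```text
time: 16.13
position: [0.5599, 0.0228, 0.372]
tool_rot: [-0.008, 1.0, -0.0, 0.0]
ft_force: [0.1, -0.3, -2.0]
grip_width: 0.0436
grip_force: 39.9
```

```bash
python3 chk.py; python3 - <<'E'
from h import *
d=load("scene"); W=d["W"]; hsv=d["hsv"]; p=np.array(monitor.get_obs()["position"])
m=(hsv[...,0]<14)&(hsv[...,1]>170)&(hsv[...,2]>60)&(np.linalg.norm(W[...,:2]-p[:2],axis=2)<.06)&(W[...,2]>p[2]-.1)
h=W[m]
for lo in np.arange(.275,.41,.02):
    s=h[(h[:,2]>lo)&(h[:,2]<lo+.02)]; print(lo.round(3),np.percentile(s[:,:2],[5,95],axis=0).round(4).tolist())
E
```

```text
16.1333 [0.55985486 0.02280854 0.37200277] [[-1.0, -0.015, 0.0], [-0.015, 1.0, -0.001], [-0.0, -0.001, -1.0]] [-0.009  0.     0.001  0.002  0.002 -0.001]
1008 [0.5362 0.     0.2815] [0.5898 0.0489 0.4078]
0.275 [[0.5406, 0.0038], [0.587, 0.0448]]
0.295 [[0.5434, 0.0071], [0.5881, 0.0456]]
0.315 [[0.5451, 0.0076], [0.5879, 0.0457]]
0.335 [[0.5455, 0.0077], [0.5878, 0.0454]]
0.355 [[0.5784, 0.0087], [0.5882, 0.0454]]
0.375 [[0.5771, 0.0075], [0.5878, 0.0448]]
0.395 [[0.5693, 0.0064], [0.5872, 0.0448]]
```

>>> send_rows:
  moves: [0.3, -0.1, 0.1, 0, 0, 0, 0, 0.3, -0.1, 0.1, 0, 0, 0, 0, 0.3, -0.1, 0.1, 0, 0, 0, 0, 0.3, -0.1, 0.1, 0, 0, 0, 0, 0.3, -0.1, 0.1, 0, 0, 0, 0]

```text
time: 16.65
position: [0.5586, 0.0247, 0.3721]
tool_rot: [-0.008, 1.0, -0.0, 0.0]
ft_force: [-0.4, -0.2, -1.3]
grip_width: 0.0438
grip_force: 39.9
```

>>> send_rows:
  moves: [0.3, 0, 0, 0, 0, 0, 0, 0.3, 0, 0, 0, 0, 0, 0, 0.3, 0, 0, 0, 0, 0, 0, 0.3, 0, 0, 0, 0, 0, 0, 0.3, 0, 0, 0, 0, 0, 0]

```text
time: 17.07
position: [0.5586, 0.0248, 0.372]
tool_rot: [-0.008, 1.0, -0.0, 0.0]
ft_force: [-0.1, 0.5, -2.8]
grip_width: 0.0437
grip_force: 39.9
```

>>> send_rows:
  moves: [0.3, 0, 0, 0, 0, 0, 0, 0.3, 0, 0, 0, 0, 0, 0, 0.3, 0, 0, 0, 0, 0, 0, 0.3, 0, 0, 0, 0, 0, 0, 0.3, 0, 0, 0, 0, 0, 0]

```text
time: 17.48
position: [0.5586, 0.0248, 0.3721]
tool_rot: [-0.008, 1.0, -0.0, 0.0]
ft_force: [-0.5, 1.0, -1.5]
grip_width: 0.0437
grip_force: 39.9
```

>>> send_rows:
  moves: [0.3, 0, 0, 0, 0, 0, 0, 0.3, 0, 0, 0, 0, 0, 0, 0.3, 0, 0, 0, 0, 0, 0, 0.3, 0, 0, 0, 0, 0, 0, 0.3, 0, 0, 0, 0, 0, 0]

```text
time: 17.9
position: [0.5587, 0.0248, 0.3721]
tool_rot: [-0.008, 1.0, -0.0, 0.0]
ft_force: [-0.7, 0.5, -3.3]
grip_width: 0.0441
grip_force: 39.9
```

>>> send_rows:
  moves: [0.3, 0, 0, 0, 0, 0, 0, 0.3, 0, 0, 0, 0, 0, 0, 0.3, 0, 0, 0, 0, 0, 0, 0.3, 0, 0, 0, 0, 0, 0, 0.3, 0, 0, 0, 0, 0, 0]

```text
time: 18.32
position: [0.5586, 0.0248, 0.372]
tool_rot: [-0.008, 1.0, -0.0, 0.0]
ft_force: [-0.5, -0.3, -1.8]
grip_width: 0.0438
grip_force: 39.9
```

>>> send_rows:
  moves: [0.3, 0, 0, 0, 0, 0, 0, 0.3, 0, 0, 0, 0, 0, 0, 0.3, 0, 0, 0, 0, 0, 0, 0.3, 0, 0, 0, 0, 0, 0, 0.3, 0, 0, 0, 0, 0, 0]

```text
time: 18.73
position: [0.5586, 0.0248, 0.372]
tool_rot: [-0.008, 1.0, -0.0, 0.0]
ft_force: [0.3, -0.9, -2.3]
grip_width: 0.0438
grip_force: 39.9
```

>>> send_rows:
  moves: [0.3, -1.5, 1.3, 0, 0, 0, 0, 0.3, -3.5, 3.1, 0, 0, 0, 0, 0.3, -5.5, 4.9, 0, 0, 0, 0, 0.3, -7.5, 6.6, 0, 0, 0, 0, 0.3, -9.5, 8.4, 0, 0, 0, 0]

```text
time: 19.15
position: [0.4627, 0.1093, 0.372]
tool_rot: [-0.008, 1.0, -0.0, 0.0]
ft_force: [-0.1, 0.1, -1.7]
grip_width: 0.0441
grip_force: 39.9
```

>>> send_rows:
  moves: [0.3, -2, 1.8, 0, 0, 0, 0, 0.3, -4, 3.5, 0, 0, 0, 0, 0.3, -5.5, 4.8, 0, 0, 0, 0, 0.3, -6.2, 5.4, 0, 0, 0, 0, 0.3, -6.2, 5.4, 0, 0, 0, 0]

```text
time: 19.57
position: [0.4002, 0.1637, 0.3723]
tool_rot: [-0.009, 1.0, -0.0, 0.0]
ft_force: [-0.2, -0.1, -1.8]
grip_width: 0.0437
grip_force: 39.9
```

>>> send_rows:
  moves: [0.3, 0, 0, -2, 0, 0, 0, 0.3, 0, 0, -5, 0, 0, 0, 0.3, 0, 0, -8, 0, 0, 0, 0.3, 0, 0, -11, 0, 0, 0, 0.3, 0, 0, -13.5, 0, 0, 0]

```text
time: 19.98
position: [0.4028, 0.1619, 0.2355]
tool_rot: [-0.008, 1.0, -0.0, 0.001]
ft_force: [-1.0, 0.2, -1.8]
grip_width: 0.0439
grip_force: 39.9
```

>>> send_rows:
  moves: [0.3, 0, 0, -1, 0, 0, 0, 0.3, 0, 0, -1, 0, 0, 0, 0.3, 0, 0, -1, 0, 0, 0, 0.3, 0, 0, -1, 0, 0, 0]

```text
time: 20.32
position: [0.4035, 0.1625, 0.2279]
tool_rot: [-0.008, 1.0, -0.0, 0.002]
ft_force: [0.9, 0.4, -2.0]
grip_width: 0.0439
grip_force: 39.9
```

```bash
python3 chk.py; python3 - <<'E'
from h import *
d=load("scene"); W=d["W"]; hsv=d["hsv"]; p=np.array(monitor.get_obs()["position"]); print(p)
A=(abs(W[...,0]-.404)<.06)&(abs(W[...,1]-.163)<.06)
m=A&(hsv[...,0]<14)&(hsv[...,1]>170)&(hsv[...,2]>60)&(W[...,2]>.11); h=W[m]
for lo in np.arange(.12,.25,.03):
    s=h[(h[:,2]>lo)&(h[:,2]<lo+.03)]
    if len(s)>5: print(lo.round(3),np.percentile(s[:,:2],[3,97],axis=0).round(4).tolist(),s[:,2].max())
for a,b in((.08,.094),(.03,.07)):
    l=W[A&(hsv[...,1]<100)&(W[...,2]>a)&(W[...,2]<b)]; print("holster",a,l.min(0),l.max(0))
l=W[(abs(W[...,0]-.404)<.08)&(abs(W[...,1]-.163)<.07)&(hsv[...,1]<90)&(hsv[...,2]<120)&(W[...,2]>.004)&(W[...,2]<.03)]; print("base",l.min(0).round(4),l.max(0).round(4))
cv2.imwrite("pics/s6c.png",cv2.resize(d["img"][170:330,320:480],None,fx=3.5,fy=3.5,interpolation=cv2.INTER_CUBIC))
E
```

```text
20.3167 [0.40345597 0.16249462 0.22785034] [[-1.0, -0.016, 0.003], [-0.016, 1.0, -0.0], [-0.003, -0.0, -1.0]] [ 0.006 -0.018 -0.002  0.003  0.001  0.002]
810 [0.3821 0.1409 0.1349] [0.4347 0.1865 0.266 ]
[0.40307548 0.16269136 0.22818769]
0.12 [[0.3857, 0.1476], [0.4305, 0.1844]] 0.14996875000317367
0.15 [[0.3852, 0.147], [0.433, 0.1854]] 0.17976725892039602
0.18 [[0.3888, 0.1447], [0.4332, 0.1855]] 0.20975689974390077
0.21 [[0.421, 0.1454], [0.4327, 0.1846]] 0.23996292437002908
0.24 [[0.413, 0.1433], [0.4323, 0.1849]] 0.2658110090337338
holster 0.08 [0.36435639 0.12873558 0.08003599] [0.44536057 0.20050329 0.09380651]
holster 0.03 [0.36889271 0.13200849 0.03004833] [0.43920809 0.19530983 0.06980692]
base [0.3505 0.1198 0.0043] [0.4563 0.2107 0.03  ]
```

View pics/s6c.png

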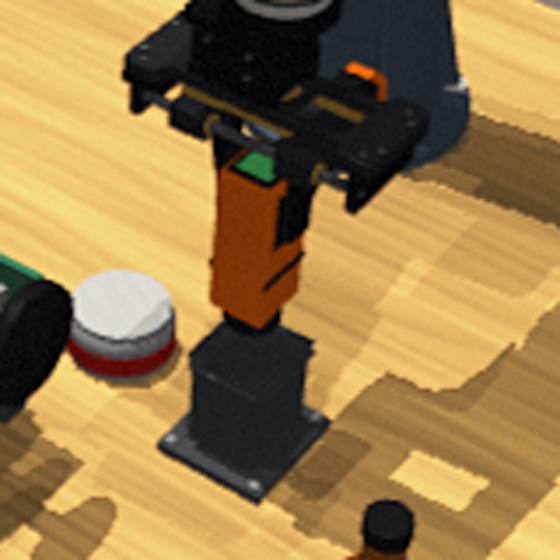

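>>> send_rows:
  moves: [0.3, -0.1, 0, -1, 0, 0.003, 0, 0.3, -0.1, 0, -2.5, 0, 0.003, 0, 0.3, -0.1, 0, -4, 0, 0.003, 0, 0.3, -0.1, 0, -5.5, 0, 0.003, 0, 0.3, -0.1, 0, -7, 0, 0.003, 0]

```text
time: 20.83
position: [0.402, 0.1629, 0.1576]
tool_rot: [-0.008, 1.0, 0.0, 0.001]
ft_force: [-0.2, 0.5, -2.4]
grip_width: 0.0439
grip_force: 39.9
```

>>> send_rows:
  moves: [0.3, 0, 0, -1, 0, 0, 0, 0.3, 0, 0, -2, 0, 0, 0, 0.3, 0, 0, -2.8, 0, 0, 0, 0.3, 0, 0, -3.4, 0, 0, 0, 0.3, 0, 0, -3.8, 0, 0, 0]

```text
time: 21.25
position: [0.4012, 0.1628, 0.119]
tool_rot: [-0.008, 1.0, -0.0, -0.001]
ft_force: [-0.0, 0.0, -1.8]
grip_width: 0.0437
grip_force: 39.9
```

>>> send_rows:
  moves: [0.3, 0, 0, -0.1, 0, 0, 0, 0.3, 0, 0, -0.2, 0, 0, 0, 0.3, 0, 0, -0.3, 0, 0, 0, 0.3, 0, 0, -0.3, 0, 0, 0]

```text
time: 21.58
position: [0.4008, 0.1628, 0.1162]
tool_rot: [-0.008, 1.0, -0.0, -0.001]
ft_force: [0.8, 1.1, -1.6]
grip_width: 0.0439
grip_force: 39.9
```

No contact so far, so I'll ease down in millimetre steps.

>>> send_rows:
  moves: [0.3, 0, 0, -0.1, 0, 0, 0, 0.3, 0, 0, -0.2, 0, 0, 0, 0.3, 0, 0, -0.2, 0, 0, 0]

```text
time: 21.83
position: [0.4007, 0.1628, 0.114]
tool_rot: [-0.008, 1.0, -0.0, -0.001]
ft_force: [-0.8, -0.1, -1.0]
grip_width: 0.0439
grip_force: 39.9
```

>>> send_rows:
  moves: [0.3, 0, 0, -0.05, 0, 0, 0, 0.3, 0, 0, -0.1, 0, 0, 0, 0.3, 0, 0, -0.1, 0, 0, 0]

```text
time: 22.08
position: [0.4007, 0.1628, 0.1132]
tool_rot: [-0.008, 1.0, -0.0, -0.001]
ft_force: [0.4, -0.5, 0.2]
grip_width: 0.0437
grip_force: 39.9
```

>>> send_rows:
  moves: [0.3, 0, 0, -0.03, 0, 0, 0, 0.3, 0, 0, -0.06, 0, 0, 0, 0.3, 0, 0, -0.06, 0, 0, 0]

```text
time: 22.33
position: [0.4008, 0.1628, 0.1131]
tool_rot: [-0.008, 1.0, -0.0, -0.001]
ft_force: [-1.5, -0.9, 7.2]
grip_width: 0.0438
grip_force: 39.9
```

>>> send_rows:
  moves: [0.3, 0, 0, 0, 0, 0, 0, 0.3, 0, 0, 0, 0, 0, 0]
  grip_force: 5

```text
time: 22.5
position: [0.4011, 0.163, 0.113]
tool_rot: [-0.008, 1.0, 0.0, -0.001]
ft_force: [-0.3, 0.7, 6.8]
grip_width: 0.0441
grip_force: 5.0
```

>>> send_rows:
  moves: [0.6, 0, 0, 0, 0, 0, 0, 0.8, 0, 0, 0, 0, 0, 0, 0.8, 0, 0, 0, 0, 0, 0, 0.8, 0, 0, 0, 0, 0, 0, 0.8, 0, 0, 0, 0, 0, 0]

```text
time: 22.92
position: [0.4006, 0.1627, 0.1123]
tool_rot: [-0.008, 1.0, -0.0, -0.001]
ft_force: [0.2, 0.2, -1.2]
grip_width: 0.0666
grip_force: 0.0
```

>>> send_rows:
  moves: [0.8, 0, 0, 1, 0, 0, 0, 0.8, 0, 0, 3, 0, 0, 0, 0.8, 0, 0, 6, 0, 0, 0, 0.8, 0, 0, 10, 0, 0, 0, 0.8, 0, 0, 14, 0, 0, 0]

```text
time: 23.33
position: [0.3995, 0.1626, 0.2533]
tool_rot: [-0.008, 1.0, -0.0, -0.003]
ft_force: [1.0, 0.2, 0.3]
grip_width: 0.0694
grip_force: 0.0
```

```bash
python3 - <<'E'
from h import *
o=monitor.get_obs(); print(o["time"],np.round(o["q"],3),o["position"],R.from_quat(o["tool_rot"]).as_matrix().round(3).tolist())
d=load("wrist"); W=d["W"]; hsv=d["hsv"]
o_=((hsv[...,0]<14)&(hsv[...,1]>170)&(hsv[...,2]>70)); A=(abs(W[...,1]-.163)<.05)&(W[...,2]<.19)
for nm,m in(("orange top",A&o_&(W[...,2]>.135)&(W[...,0]>.37)&(W[...,0]<.45)),("all>.1",A&(W[...,2]>.1)&(W[...,0]>.25)&(W[...,0]<.45)),("lips",A&(W[...,2]>.08)&(W[...,2]<.095)&(W[...,0]>.36)&(W[...,0]<.45)&(hsv[...,1]<100))):
    h=W[m]; r=cv2.minAreaRect((h[:,:2]*1000).astype(np.float32)); print(nm,len(h),h.min(0).round(4),h.max(0).round(4),np.round(r[0],1),np.round(r[1],1),round(r[2],2))
E
```

```text
23.3333 [ 0.126  0.244  1.87  -0.     1.034 -1.461] [0.39954342 0.16257336 0.2532789 ] [[-1.0, -0.016, -0.006], [-0.016, 1.0, -0.001], [0.006, -0.001, -1.0]]
orange top 1276 [0.3776 0.1412 0.1358] [0.427  0.1854 0.1482] [402.4 163.2] [49.3 44.3] 0.5
all>.1 10881 [0.2705 0.14   0.1007] [0.427  0.1855 0.1561] [348.8 162.1] [156.4  45.4] 0.6
lips 1314 [0.3644 0.1273 0.08  ] [0.4435 0.1999 0.0915] [403.7 163.5] [78.2 71.9] 1.43
```

The thermometer is back in its holster, within 1 mm of where it started. Next I go back to the hood bar.

>>> send_rows:
  moves: [0.6, 1, -1.2, 1.8, 0, 0, -0.1, 0.6, 2, -2.4, 3.6, 0, 0, -0.2, 0.5, 3, -3.6, 5.4, 0, 0, -0.3, 0.4, 4, -4.8, 7.2, 0, 0, -0.41, 0.3, 5, -6, 9, 0, 0, -0.52]

```text
time: 23.8
position: [0.4506, 0.1022, 0.3432]
tool_rot: [0.252, 0.968, 0.0, -0.001]
ft_force: [0.2, 0.1, -0.4]
grip_width: 0.0441
grip_force: 0.0
```

>>> send_rows:
  moves: [0.3, 1.7, -1.4, 1, 0, 0, -0.1, 0.3, 3.4, -2.8, 2, 0, 0, -0.2, 0.3, 5.1, -4.2, 3, 0, 0, -0.3, 0.3, 6.8, -5.6, 4, 0, 0, -0.41, 0.3, 8.5, -7, 5, 0, 0, -0.52]

```text
time: 24.22
position: [0.536, 0.0321, 0.3925]
tool_rot: [0.492, 0.871, 0.0, -0.002]
ft_force: [0.6, 0.9, -0.4]
grip_width: 0.0265
grip_force: 0.0
```

>>> send_rows:
  moves: [0.3, 1.7, -1.4, 0.7, 0, 0, -0.1, 0.3, 3.4, -2.8, 1.4, 0, 0, -0.2, 0.3, 5.1, -4.2, 2.1, 0, 0, -0.3, 0.3, 6.8, -5.5, 2.7, 0, 0, -0.41, 0.3, 8.5, -6.7, 3.2, 0, 0, -0.52]

```text
time: 24.63
position: [0.6212, -0.0351, 0.4244]
tool_rot: [0.699, 0.715, 0.001, -0.001]
ft_force: [-0.1, 0.6, 0.2]
grip_width: 0.0261
grip_force: 0.0
```

>>> send_rows:
  moves: [0.3, 1, 0, -1, 0, -0.115, 0, 0.3, 2, 0, -2, 0, -0.23, 0, 0.3, 3, 0, -3, 0, -0.345, 0, 0.3, 4, 0, -4, 0, -0.46, 0, 0.3, 5, 0, -5, 0, -0.574, 0]

```text
time: 25.05
position: [0.6707, -0.0344, 0.3747]
tool_rot: [0.668, 0.687, 0.2, 0.204]
ft_force: [0.9, 0.7, -0.6]
grip_width: 0.0261
grip_force: 0.0
```

>>> send_rows:
  moves: [0.3, 0, 0, 0, 0, 0, 0, 0.3, 0, 0, 0, 0, 0, 0]

```text
time: 25.22
position: [0.6686, -0.0338, 0.3722]
tool_rot: [0.67, 0.688, 0.196, 0.199]
ft_force: [-0.8, 0.1, 0.6]
grip_width: 0.0261
grip_force: 0.0
```

```bash
python3 - <<'E'
from h import *
o=monitor.get_obs(); M=R.from_quat(o["tool_rot"]).as_matrix(); print(o["time"],np.round(o["q"],3),o["position"],M.round(3).tolist())
d=load("wrist"); W=d["W"]; hsv=d["hsv"]; cv2.imwrite("pics/w7.png",d["img"])
g=(W[...,2]>.305)&(W[...,2]<.34)&(W[...,0]<.73)&(W[...,0]>.67)&(abs(W[...,1]+.04)<.08)&(hsv[...,1]<120)
hp=W[g]; print(len(hp),np.median(hp,0).round(4),hp.min(0).round(4),hp.max(0).round(4))
E
```

```text
25.2167 [-0.286  0.274  1.589  0.231  0.745 -0.441] [ 0.6686195  -0.0338336   0.37224815] [[-0.024, 0.844, 0.537], [1.0, 0.026, 0.004], [-0.011, 0.536, -0.844]]
2901 [ 0.6987 -0.0233  0.3238] [ 0.6927 -0.0819  0.305 ] [0.7084 0.022  0.3268]
```

View pics/w7.png

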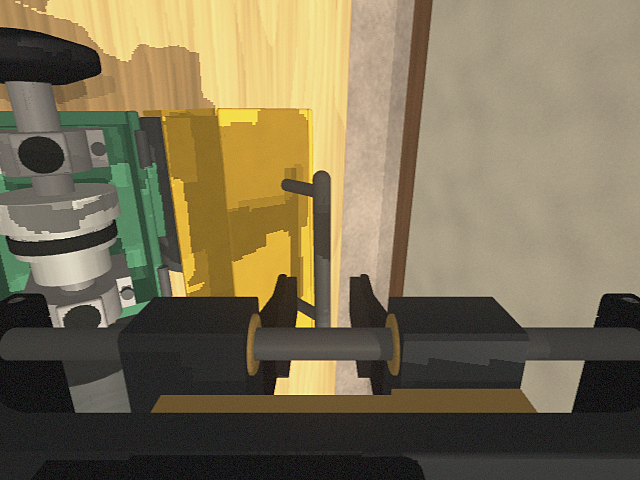

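The bar is at column 322, midway between the fingers. I'll go in and grip it.

>>> send_rows:
  moves: [0.3, 1, 0, -1.6, 0, 0, 0, 0.3, 2, 0, -3.2, 0, 0, 0, 0.3, 3, 0, -4.7, 0, 0, 0, 0.3, 3.2, 0, -5.1, 0, 0, 0, 0.3, 3.2, 0, -5.1, 0, 0, 0]
  grip_force: 20

```text
time: 25.68
position: [0.7043, -0.0344, 0.3235]
tool_rot: [0.668, 0.688, 0.198, 0.202]
ft_force: [-0.3, -0.5, 0.5]
grip_width: 0.0261
grip_force: 0.0
```

>>> send_rows:
  moves: [0, 0, 0, 0, 0, 0, 0, 0, 0, 0, 0, 0, 0, 0, 0, 0, 0, 0, 0, 0, 0, 0, 0, 0, 0, 0, 0, 0, 0, 0, 0, 0, 0, 0, 0]

```text
time: 26.1
position: [0.6996, -0.0343, 0.3224]
tool_rot: [0.669, 0.689, 0.196, 0.2]
ft_force: [-6.6, -2.3, -0.6]
grip_width: 0.0103
grip_force: 20.0
```

```bash
python3 arc.py 1.75 -.05 7
```

```text
1.75 [[-0.78, -0.03, 0.35], [-1.58, -0.05, 0.66], [-2.39, -0.08, 0.93], [-3.21, -0.11, 1.16], [-4.04, -0.13, 1.34]]
1.5 [[-0.84, -0.03, 0.14], [-1.69, -0.06, 0.25], [-2.54, -0.08, 0.31], [-3.4, -0.11, 0.32], [-4.25, -0.14, 0.3]]
1.25 [[-0.85, -0.03, -0.07], [-1.7, -0.06, -0.18], [-2.54, -0.08, -0.33], [-3.37, -0.11, -0.53], [-4.19, -0.14, -0.76]]
1.0 [[-0.81, -0.03, -0.28], [-1.6, -0.05, -0.59], [-2.38, -0.08, -0.95], [-3.14, -0.1, -1.34], [-3.87, -0.13, -1.78]]
0.75 [[-0.71, -0.02, -0.47], [-1.41, -0.05, -0.97], [-2.07, -0.07, -1.51], [-2.71, -0.09, -2.08], [-3.31, -0.11, -2.68]]
0.5 [[-0.58, -0.02, -0.63], [-1.12, -0.04, -1.29], [-1.63, -0.05, -1.97], [-2.11, -0.07, -2.68], [-2.55, -0.08, -3.42]]
0.25 [[-0.4, -0.01, -0.75], [-0.77, -0.03, -1.53], [-1.09, -0.04, -2.32], [-1.38, -0.05, -3.12], [-1.62, -0.05, -3.94]]
```

>>> send_rows:
  moves: [0, -0.78, 0, 0.35, 0, 0, 0, 0, -1.58, 0, 0.66, 0, 0, 0, 0, -2.39, -0.1, 0.93, 0, 0, 0, 0, -3.21, -0.1, 1.16, 0, 0, 0, 0, -4.04, -0.1, 1.34, 0, 0, 0]

```text
time: 26.52
position: [0.6609, -0.0357, 0.3363]
tool_rot: [0.669, 0.688, 0.197, 0.202]
ft_force: [4.6, -4.9, -10.5]
grip_width: 0.0103
grip_force: 20.0
```

>>> send_rows:
  moves: [0, -0.84, 0, 0.14, 0, 0, 0, 0, -1.69, 0, 0.25, 0, 0, 0, 0, -2.54, -0.1, 0.31, 0, 0, 0, 0, -3.4, -0.1, 0.32, 0, 0, 0, 0, -4.25, -0.1, 0.3, 0, 0, 0]

```text
time: 26.93
position: [0.6199, -0.0372, 0.3409]
tool_rot: [0.668, 0.687, 0.198, 0.204]
ft_force: [3.7, -5.5, -9.8]
grip_width: 0.01
grip_force: 20.0
```

>>> send_rows:
  moves: [0, -0.85, 0, -0.07, 0, 0, 0, 0, -1.7, 0, -0.18, 0, 0, 0, 0, -2.54, -0.1, -0.33, 0, 0, 0, 0, -3.37, -0.1, -0.53, 0, 0, 0, 0, -4.19, -0.1, -0.76, 0, 0, 0]

```text
time: 27.35
position: [0.5804, -0.0387, 0.3363]
tool_rot: [0.668, 0.686, 0.2, 0.207]
ft_force: [5.8, -3.7, -5.6]
grip_width: 0.0102
grip_force: 20.0
```

>>> send_rows:
  moves: [0, -0.77, 0, -0.35, 0, 0, 0, 0, -1.52, 0, -0.73, 0, 0, 0, 0, -2.26, -0.1, -1.16, 0, 0, 0, 0, -2.98, -0.1, -1.62, 0, 0, 0, 0, -3.67, -0.1, -2.13, 0, 0, 0]

```text
time: 27.77
position: [0.5466, -0.0401, 0.321]
tool_rot: [0.666, 0.685, 0.203, 0.213]
ft_force: [-9.7, 0.9, 26.2]
grip_width: 0.0102
grip_force: 20.0
```

>>> send_rows:
  moves: [0, -0.71, 0, -0.47, 0, 0, 0, 0, -1.41, 0, -0.97, 0, 0, 0, 0, -2.07, 0, -1.51, 0, 0, 0, 0, -2.71, -0.1, -2.08, 0, 0, 0, 0, -3.31, -0.1, -2.68, 0, 0, 0]

```text
time: 28.18
position: [0.5096, -0.0406, 0.2899]
tool_rot: [0.667, 0.687, 0.2, 0.209]
ft_force: [-15.3, -4.8, 20.2]
grip_width: 0.0098
grip_force: 20.0
```

```bash
python3 - <<'E'
from h import *
o=monitor.get_obs(); M=R.from_quat(o["tool_rot"]).as_matrix(); p=np.array(o["position"]); z=M[:,2]; print(p,z,o["ft_force"])
for s in np.arange(-.006,.016,.002):
    b=p+s*z; r=b[[0,2]]-[.628,.165]; print(s.round(3),np.hypot(*r).round(4),"delta",(np.arctan2(r[1],-r[0])-.266).round(3))
E
```

```text
[ 0.50962777 -0.04061445  0.28993007] [ 0.55339074 -0.00346189 -0.83291458] [-15.3123752   -4.77634488  20.17315881]
-0.006 0.178 delta 0.552
-0.004 0.176 delta 0.55
-0.002 0.1741 delta 0.548
0.0 0.1721 delta 0.546
0.002 0.1701 delta 0.544
0.004 0.1682 delta 0.542
0.006 0.1662 delta 0.54
0.008 0.1642 delta 0.538
0.01 0.1623 delta 0.536
0.012 0.1603 delta 0.534
0.014 0.1583 delta 0.531
```

>>> send_rows:
  moves: [0, -0.4, 0, -0.18, 0, 0, 0, 0, -0.73, 0, -0.38, 0, 0, 0, 0, -1.01, 0, -0.71, 0, 0, 0, 0, -1.27, 0, -1.04, 0, 0, 0, 0, -1.53, 0, -1.38, 0, 0, 0]

```text
time: 28.6
position: [0.4943, -0.041, 0.2731]
tool_rot: [0.668, 0.687, 0.199, 0.206]
ft_force: [-5.7, -6.0, 8.2]
grip_width: 0.0101
grip_force: 20.0
```

```bash
cat > st.py <<'E'
from h import *
o=monitor.get_obs(); M=R.from_quat(o["tool_rot"]).as_matrix(); p=np.array(o["position"]); z=M[:,2]; print(o["time"],p.round(4),z.round(3),np.round(o["ft_force"],1),np.round(o["q"],2))
for s in np.arange(-.006,.012,.003):
    b=p+s*z; r=b[[0,2]]-[.628,.165]; print(s.round(3),np.hypot(*r).round(4),"delta",(np.arctan2(r[1],-r[0])-.266).round(3))
E
python3 st.py; python3 arc.py .375 -.025 3
```

```text
28.6 [ 0.4943 -0.041   0.2731] [ 0.549 -0.003 -0.836] [-5.7 -6.   8.2] [-0.46  0.15  2.11  0.63  0.42 -1.01]
-0.006 0.1777 delta 0.424
-0.003 0.1748 delta 0.419
0.0 0.172 delta 0.414
0.003 0.1691 delta 0.408
0.006 0.1663 delta 0.403
0.009 0.1634 delta 0.397
0.012 0.1606 delta 0.391
0.375 [[-0.25, -0.01, -0.35], [-0.49, -0.02, -0.7], [-0.73, -0.02, -1.06], [-0.95, -0.03, -1.42], [-1.17, -0.04, -1.79]]
0.25 [[-0.21, -0.01, -0.37], [-0.4, -0.01, -0.75], [-0.59, -0.02, -1.14], [-0.77, -0.03, -1.53], [-0.94, -0.03, -1.92]]
0.125 [[-0.16, -0.01, -0.4], [-0.31, -0.01, -0.8], [-0.44, -0.01, -1.2], [-0.57, -0.02, -1.61], [-0.69, -0.02, -2.02]]
```

>>> send_rows:
  moves: [0, -0.25, 0, -0.35, 0, 0, 0, 0, -0.49, 0, -0.7, 0, 0, 0, 0, -0.73, 0, -1.06, 0, 0, 0, 0, -0.95, 0, -1.42, 0, 0, 0, 0, -1.17, 0, -1.79, 0, 0, 0]

```text
time: 29.02
position: [0.482, -0.0414, 0.2545]
tool_rot: [0.668, 0.687, 0.198, 0.206]
ft_force: [-6.6, -6.5, 7.0]
grip_width: 0.0099
grip_force: 20.0
```

>>> send_rows:
  moves: [0, -0.21, 0, -0.37, 0, 0, 0, 0, -0.4, 0, -0.75, 0, 0, 0, 0, -0.59, 0, -1.14, 0, 0, 0, 0, -0.77, 0, -1.53, 0, 0, 0, 0, -0.94, 0, -1.92, 0, 0, 0]

```text
time: 29.43
position: [0.4722, -0.0418, 0.2348]
tool_rot: [0.669, 0.687, 0.197, 0.206]
ft_force: [-5.6, -6.7, 5.7]
grip_width: 0.0103
grip_force: 20.0
```

```bash
python3 st.py
```

```text
29.4333 [ 0.4722 -0.0418  0.2348] [ 0.546 -0.005 -0.837] [-5.6 -6.7  5.7] [-0.49  0.21  2.21  0.94  0.32 -1.36]
-0.006 0.1758 delta 0.174
-0.003 0.1732 delta 0.165
0.0 0.1707 delta 0.155
0.003 0.1682 delta 0.146
0.006 0.1657 delta 0.136
0.009 0.1632 delta 0.125
0.012 0.1607 delta 0.115
```

>>> send_rows:
  moves: [0, -0.14, 0, -0.35, 0, 0, 0, 0, -0.28, 0, -0.7, 0, 0, 0, 0, -0.38, 0, -1, 0, 0, 0, 0, -0.47, 0, -1.3, 0, 0, 0, 0, -0.55, 0, -1.6, 0, 0, 0]

```text
time: 29.85
position: [0.4663, -0.042, 0.2183]
tool_rot: [0.669, 0.687, 0.196, 0.206]
ft_force: [-7.2, -8.3, 5.2]
grip_width: 0.0102
grip_force: 20.0
```

```bash
python3 st.py
```

```text
29.85 [ 0.4663 -0.042   0.2183] [ 0.545 -0.006 -0.838] [-7.2 -8.3  5.2] [-0.5   0.25  2.25  1.13  0.28 -1.57]
-0.006 0.175 delta 0.074
-0.003 0.1726 delta 0.063
0.0 0.1703 delta 0.053
0.003 0.168 delta 0.041
0.006 0.1657 delta 0.03
0.009 0.1634 delta 0.018
0.012 0.1611 delta 0.006
```

>>> send_rows:
  moves: [0, -0.05, 0, -0.15, 0, 0, 0, 0, -0.1, 0, -0.3, 0, 0, 0, 0, -0.15, 0, -0.45, 0, 0, 0, 0, -0.2, 0, -0.6, 0, 0, 0, 0, -0.25, 0, -0.75, 0, 0, 0]

```text
time: 30.27
position: [0.4641, -0.0421, 0.2109]
tool_rot: [0.669, 0.686, 0.196, 0.206]
ft_force: [-3.8, -7.7, 2.4]
grip_width: 0.01
grip_force: 20.0
```

```bash
python3 st.py
```

```text
30.2667 [ 0.4641 -0.0421  0.2109] [ 0.545 -0.006 -0.838] [-3.8 -7.7  2.4] [-0.5   0.27  2.26  1.24  0.27 -1.68]
-0.006 0.1747 delta 0.03
-0.003 0.1725 delta 0.019
0.0 0.1702 delta 0.007
0.003 0.168 delta -0.005
0.006 0.1657 delta -0.017
0.009 0.1635 delta -0.029
0.012 0.1614 delta -0.042
```

>>> send_rows:
  moves: [0, 0, 0, -0.08, 0, 0, 0, 0, -0.03, 0, -0.16, 0, 0, 0, 0, -0.05, 0, -0.24, 0, 0, 0, 0, -0.05, 0, -0.32, 0, 0, 0, 0, -0.05, 0, -0.4, 0, 0, 0]

```text
time: 30.68
position: [0.464, -0.0419, 0.2082]
tool_rot: [0.669, 0.686, 0.197, 0.207]
ft_force: [-13.0, -5.1, 23.9]
grip_width: 0.0102
grip_force: 20.0
```

```bash
python3 st.py
```

```text
30.6833 [ 0.464  -0.0419  0.2082] [ 0.547 -0.006 -0.837] [-13.   -5.1  23.9] [-0.5   0.28  2.27  1.3   0.27 -1.74]
-0.006 0.1741 delta 0.015
-0.003 0.1719 delta 0.003
0.0 0.1696 delta -0.008
0.003 0.1674 delta -0.02
0.006 0.1652 delta -0.033
0.009 0.1631 delta -0.045
0.012 0.1609 delta -0.058
```

>>> send_rows:
  moves: [0.22, 0, 0, 0, 0, 0, 0, 0.22, 0, 0, 0, 0, 0, 0, 0.22, 0, 0, 0, 0, 0, 0, 0.22, 0, 0, 0, 0, 0, 0]

```text
time: 31.02
position: [0.4632, -0.0388, 0.206]
tool_rot: [0.668, 0.688, 0.199, 0.202]
ft_force: [-0.1, 0.8, -1.3]
grip_width: 0.0185
grip_force: 0.0
```

>>> send_rows:
  moves: [0.22, -0.5, 0, 0.8, 0, 0, 0, 0.22, -1.4, 0, 2.1, 0, 0, 0, 0.22, -2.3, 0, 3.5, 0, 0, 0, 0.22, -3.3, 0, 5, 0, 0, 0, 0.22, -4.2, 0, 6.5, 0, 0, 0]

```text
time: 31.43
position: [0.4201, -0.0386, 0.2707]
tool_rot: [0.669, 0.688, 0.198, 0.201]
ft_force: [-0.4, -0.3, 0.3]
grip_width: 0.0192
grip_force: 0.0
```

```bash
python3 - <<'E'
from h import *
o=monitor.get_obs(); print(o["time"],o["position"],o["ft_force"],np.round(o["q"],2))
d=load("scene"); W=d["W"]; hsv=d["hsv"]
y=(hsv[...,0]>20)&(hsv[...,0]<32)&(hsv[...,1]>180)&(hsv[...,2]>90)&(W[...,2]>.222)&(abs(W[...,0]-.57)<.12)
p=W[y]; c=np.median(p,0); k=np.ones(len(p),bool)
for _ in range(5):
    A=np.c_[p[:,:2],np.ones(len(p))]; co=np.linalg.lstsq(A[k],p[k,2],rcond=None)[0]; k=abs(A@co-p[:,2])<.002
print("hood plane slope",co.round(4),k.sum(),"z mean",p[k].mean(0).round(4))
cv2.imwrite("pics/s8.png",d["img"])
E
```

```text
31.4333 [ 0.42011129 -0.03857722  0.2707108 ] [-0.43984551 -0.25717926  0.31305896] [-0.58  0.04  2.26  0.74  0.46 -1.22]
hood plane slope [-0.0056 -0.0049  0.2389] 1838 z mean [ 0.5661 -0.0351  0.236 ]
```

>>> send_rows:
  moves: [0.22, 0, 1, 2, 0, 0.1, 0, 0.22, 0, 3, 5, 0, 0.2, 0, 0.22, 0, 6, 8, 0, 0.32, 0, 0.22, 0, 9, 11, 0, 0.44, 0, 0.22, 0, 12, 14, 0, 0.56, 0]

```text
time: 31.9
position: [0.4223, 0.038, 0.3561]
tool_rot: [0.687, 0.717, 0.092, 0.073]
ft_force: [1.1, 0.2, -0.7]
grip_width: 0.019
grip_force: 0.0
```

>>> send_rows:
  moves: [0.22, 0, 4, 0, 0, 0, 0, 0.22, 0, 8, 0, 0, 0, 0, 0.22, 0, 12, 0, 0, 0, 0, 0.22, 0, 16, 0, 0, 0, 0, 0.22, 0, 20, 0, 0, 0, 0]

```text
time: 32.32
position: [0.4234, 0.2402, 0.3558]
tool_rot: [0.685, 0.718, 0.095, 0.075]
ft_force: [0.9, -0.9, -0.0]
grip_width: 0.0194
grip_force: 0.0
```

```bash
python3 - <<'E'
from h import *
o=monitor.get_obs(); print(o["time"],o["position"],o["ft_force"])
for n in("scene","top"):
    d=load(n); W=d["W"]; hsv=d["hsv"]; 
    y=(abs(hsv[...,0].astype(int)-25)<6)&(hsv[...,1]>150)&(hsv[...,2]>80)&(W[...,2]>.222)&(W[...,2]<.27)&(abs(W[...,0]-.565)<.06)&(abs(W[...,1]+.038)<.08)
    p=W[y]; k=np.ones(len(p),bool); A=np.c_[p[:,:2],np.ones(len(p))]
    for _ in range(5): co=np.linalg.lstsq(A[k],p[k,2],rcond=None)[0]; k=abs(A@co-p[:,2])<.003
    print(n,co.round(4),k.sum(),p[k].mean(0).round(4))
    g=(W[...,2]>.18)&(W[...,2]<.26)&(W[...,0]<.488)&(W[...,0]>.43)&(abs(W[...,1]+.04)<.06)&(hsv[...,2]<90)
    print("bar",g.sum(),np.median(W[g],0).round(4))
cv2.imwrite("pics/t9.png",d["img"])
E
```

```text
32.3167 [0.4234358  0.24020491 0.35579532] [ 0.90591016 -0.93080718 -0.04780544]
scene [-0.      0.0028  0.2363] 1844 [ 0.5671 -0.0344  0.2362]
bar 121 [ 0.4653 -0.0373  0.2148]
top [2.000e-04 1.000e-04 2.351e-01] 2706 [ 0.5655 -0.0375  0.2352]
bar 288 [ 0.4655 -0.0392  0.2142]
```

View pics/t9.png

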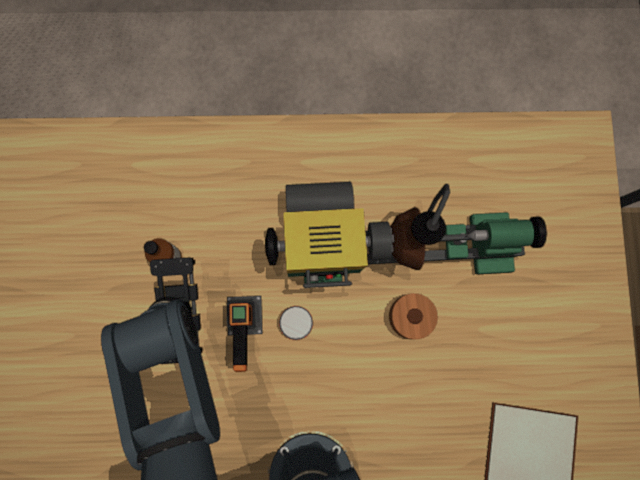

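The hood top is level at z = 0.235 (slope 0), the thermometer is seated at (240,315), and the tin, blank and bottle have not moved. Nothing is touching the arm.

```bash
python3 -c "
from rig import workorder
print(workorder.hand_in())"
```

```text
the job is handed in; nothing more can be done
None
```

The job is done and handed in at about 32 s: hood up, both dots held about 2 s each with the lens about 74 mm above (chuck end first), thermometer set back nose down in its holster, hood fully shut (no tilt measured), other things left in place; no score came back.

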